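# Photograph the tall flat cell against its background

### The arm

A 6-joint arm with a two-finger parallel gripper is mounted at the origin on the work surface. World frame = base frame: x ahead of the robot, y to its left, z up, the work surface at z = 0. Lengths are in m, angles in rad, forces in N, time in s.
With the tool pointing down it reaches from about 0.425 to 0.95 m from the base axis. Payload 14.7 kg.
Tool frame: the origin (TCP) lies midway between the tips of the shut fingers; the grasp point (between the pads) lies 19 mm behind it (ctrl.grip_depth is the distance from the TCP to the grasp point, in m); z points along the fingers, x is the direction in which the jaws open and shut, and the axes are right-handed (so a half turn about z gives the same grasp; the last joint's range is limited). The gripper opens to 85 mm and grips with 20 to 120 N. Pads are 22 mm wide; open, the fingers measure 114 mm over their backs; the gripper's body (76 mm by 85 mm) begins 54 mm behind the grasp point. The pads swing forward as they close: fully open they stand 13 mm farther back than shut.
Start: joints at [1.263, 0.48, 1.596, -0, 1.065, -0.047], TCP at [0.168, 0.628, 0.193] pointing down, gripper open.
Joint ranges: [-2.75, 2.75], [-0.82, 2.05], [0.23, 2.67], [-1.56, 4.7], [0.09, 2.69], [-2.92, 2.92]. Speed limits (rad/s): [1.89, 1.89, 2.39, 3.01, 3.01, 3.01].

### API

Orientations are given as [roll, pitch, yaw] about the fixed x, y, z axes, in that order (R = Rz(yaw) Ry(pitch) Rx(roll)).
In Python, from plant import ctrl gives the robot as it stands.
- The arm moves only by the tool jog_arm, never from a script. Its argument "moves" is a list of rows, each a list of 5 numbers: the shift along the tool's x, y, z in m, then the turn about the tool's z in degrees, then the opening, from -1 (shut) to 1 (fully open). In form: [[dx, dy, dz, roll, claw], ...]. A call has exactly 8 rows; each row is the pose to reach, as a shift and turn from the pose measured when the call began, along the tool's axes at that moment; what a row does not reach only later rows make up. A row lasts 1/12 s, in which the tool goes at most 41.7 mm and 7.16 degrees, less where a joint would pass 70% of its speed; a pose out of reach is approached as far as the arm can. A call with a gripper value outside its range is refused whole. The fingers move at their own pace and stop on an object; the grip force is fixed at half the most. Time passes only in rows, so rows that repeat a pose let the fingers close, or fill a call up. It gives the time, the measured TCP pose, the force and the opening at its end, in the units of the state.
- ctrl.state(): the state, without advancing time (a new reading comes with each control period).
- ctrl.grab_frame(name): name is "scene" or "top" or "wrist"; returns (picture, depth): 384x512x3 uint8, red, green, blue; 384x512 float32, m along the optical axis (not along the pixel's ray), 0 where there is no reading.
- ctrl.camera_info(name): a dict with "K" (3x3 intrinsics, pixels), "distortion" ([k1, k2, p1, p2, k3] as OpenCV has them; the pictures are not rectified), "R" (3x3) and "t" (3): a world point X has camera coordinates R X + t; the wrist camera has in their place "hand_eye" (4x4, takes a point from camera to tool coordinates, whose origin is the TCP and whose axes are the tool frame's). Camera axes: x right, y down, z forward; pixel columns grow to the right and rows downward; lengths in m; the calibration is good to about 2 mm. A picture is of the moment at which its call begins: read the wrist's pose just before it. camera_info takes no time and is no camera call.
- ctrl.finish_job(): hands the job in, once; it reports no verdict.
The state is a dict: "time": time; "joint_positions": joint angles; "joint_vel": joint speeds; "effort": joint torques, N m; "tcp_pos": TCP position; "tcp_rot": TCP orientation; "ft_force": force on the tool from outside, world axes, zero at the start; "ft_torque": the same for the moment, N m; "finger_gap": finger opening in m.
Only numpy, scipy, OpenCV 4.12 (cv2) and the standard library are available. Lean on these libraries where they do the work, as an engineer would, in place of code of your own. Each camera call takes 0.05 s, during which the arm holds its last target.

### The job

Hang the white tent-shaped background panel astride the middle of the inspection station's bar and let go of it. Then take the one tall flat glass cell out of the rack and hold it up in the air for the camera: upright, halfway between the lens and the bar, its middle level with the centre of the lens and one broad face squarely towards the lens. Finish while still holding it there, still and touching nothing else; leave the short cells in the rack and the other things on the bench where they are.

Things in the scene. Friction and masses are not known exactly. Their poses are not given: they have to be found in the camera images.
- station: Fixed inspection station (place and yaw vary): base plate 240 x 340 x 8 mm, a black camera on a column, a bar on two posts. Origin on the bench midway between lens and bar. Its y axis is the line of sight from lens (y = -90 mm) to bar (y = +90 mm); its x axis is parallel to the bar. The camera body spans y = -200 to -130 mm, 60 mm wide, top 138 mm above the bench.
- view (a point): The point where the middle of the cell is to be shown: on the lens axis halfway between the lens front and the bar (90 mm from each), 110 mm above the bench.
- lens (a point): Centre of the lens front (34 mm across), 110 mm above the bench, looking along the station's +y axis.
- bar (a point): Centre of the bar: a round steel bar 8 mm in diameter, its axis level and 140 mm above the bench, 190 mm long between posts of 12 mm diameter that rise to 144 mm.
- panel: Loose white panel, about 120 g, folded like a tent, standing on its open edges. 90 mm long along x (the ridge); legs 4 mm thick slope 12 degrees in y, 60 mm across the foot (52 inside), 13 mm inside at the top. Origin centre of underside. Flat ridge plate 21 mm wide, 88 to 92 mm above the origin; on it a central grip tab 40 mm long (x), 12 mm thick (y), from 92 to 118 mm: pinch it across y.
- ridge (a point): On the panel: middle of the underside of its ridge, 88 mm above its origin. Hung, this flat underside rests on the bar, a leg on either side, so the point lies about 4 mm above the bar's axis; the panel hangs by itself.
- rack: Fixed white rack block 70 x 180 x 50 mm (x, y, height), place and yaw vary, origin at the centre of its underside. Four equal upright slots at y = -66, -22, +22, +66 mm, each 44 x 19 mm (x, y), 42 mm deep: floors 8 mm above the bench. The tall cell may be in any, the short cells in the others.
- cell: The tall flat cell, about 90 g: amber glass body 40 x 16 x 78 mm (x, y, height) with a fixed flat-sided black stopper on top, 30 x 20 x 22 mm; 100 mm tall in all. Origin at the centre of its underside, z up; its broad faces look along its y axis (either may be shown), at first the rack's y. The stopper spans 78 to 100 mm above the origin: pinch it across y (20 mm).
- cell_mid (a point): The middle of the tall cell, 50 mm above its origin.
- short1: One of three short flat cells, same footprint 40 x 16 mm and the same look but 62 mm tall with stopper (30 x 20 x 14 mm), to stay in the rack. Origin at the centre of its underside.
- short2: One of three short flat cells, same footprint 40 x 16 mm and the same look but 62 mm tall with stopper (30 x 20 x 14 mm), to stay in the rack. Origin at the centre of its underside.
- short3: One of three short flat cells, same footprint 40 x 16 mm and the same look but 62 mm tall with stopper (30 x 20 x 14 mm), to stay in the rack. Origin at the centre of its underside.
- beaker: Glass beaker, 66 mm across, 85 mm tall, to be left alone. Origin under its centre.
- reagent: White reagent bottle, 52 mm across, 110 mm tall, to be left alone. Origin under its centre.
- flask: Conical glass flask, 68 mm across, 98 mm tall, to be left alone. Origin under its centre.
- dish: Shallow white dish, 60 mm across, 16 mm tall, to be left alone. Origin under its centre.
Not all that is in view belongs to the job. Leave any blue look-alike of the cell alone. What is shaped like the rack but turquoise or yellow is not meant.

How it is judged:
By the outcome, as a careful person would: the job done as asked, in the order asked, and still so for the second after the job is handed in, while the arm keeps its last pose, push and grip.
It also fails if it takes over 66 s, if anything falls off the work surface, if the arm or the gripper's body presses on something with over 40 N, if the wrist force passes 120 N, or if a joint passes its speed limit or range.

## Working session

There is one attempt and no reset: what is moved stays moved. The work goes in short steps, Python scripts to look and compute and a tool call to move; the robot and the scene stay as the last step left them, time stands still between calls to the robot, and variables do not carry over. Pictures are saved under pics/ and viewed, and the job is handed in when it is done.

Besides the shell and the picture viewer there is one more tool, called as a command line: name --pt "numbers of a row" for each row, then --argument value for the rest. jog_arm: Moves the arm, as the interface text tells. Its arguments: {"type":"object","properties":{"moves":{"type":"array","items":{"type":"array","items":{"type":"number"}}}},"required":["moves"]}

```bash
ls; mkdir -p pics; python3 - <<'E'
from plant import ctrl
import cv2, numpy as np
s=ctrl.state(); print({k:np.round(v,4).tolist() if not isinstance(v,float) else v for k,v in s.items()})
for n in ["scene","top","wrist"]:
    im,d=ctrl.grab_frame(n); cv2.imwrite(f"pics/{n}0.png",cv2.cvtColor(im,cv2.COLOR_RGB2BGR)); np.save(f"pics/{n}0.npy",d); np.save(f"pics/{n}0rgb.npy",im)
    c=ctrl.camera_info(n); print(n,{k:np.round(v,4).tolist() for k,v in c.items()})
print(ctrl.grip_depth)
E
```

```text
pics
{'time': 0.0, 'joint_positions': [1.2634, 0.4808, 1.5969, -0.0, 1.0651, -0.0466], 'joint_vel': [0.0, 0.0005, 0.0005, 0.0008, 0.0014, 0.0017], 'effort': [0.0005, -95.0647, -43.0202, 0.0, 0.0118, 0.0], 'tcp_pos': [0.1674, 0.6276, 0.1922], 'tcp_rot': [-3.1415, 0.0012, 1.31], 'ft_force': [0.0745, -0.2914, 0.2808], 'ft_torque': [-0.0259, 0.0519, -0.0165], 'finger_gap': 0.08538450663380574}
scene {'K': [[439.254, 0.0, 257.0675], [0.0, 439.254, 193.9483], [0.0, 0.0, 1.0]], 'distortion': [-0.1032, 0.0, 0.0, 0.0, 0.0], 'R': [[-0.6673, 0.7446, 0.018], [0.5063, 0.4711, -0.7223], [-0.5463, -0.4729, -0.6913]], 't': [0.299, -0.2011, 1.6971]}
top {'K': [[444.9659, 0.0, 250.2832], [0.0, 444.9659, 191.0396], [0.0, 0.0, 1.0]], 'distortion': [0.033, 0.0, 0.0, 0.0, 0.0], 'R': [[-0.0253, -0.9996, 0.0098], [-0.9906, 0.0237, -0.1345], [0.1342, -0.0131, -0.9909]], 't': [0.0519, 0.5488, 1.2679]}
wrist {'K': [[288.1302, 0.0, 252.7155], [0.0, 288.1302, 187.23], [0.0, 0.0, 1.0]], 'distortion': [0.013, 0.0, 0.0, 0.0, 0.0], 'hand_eye': [[1.0, 0.0002, -0.0013, 0.0015], [0.0002, 0.948, 0.3184, -0.081], [0.0013, -0.3184, 0.948, -0.1813], [0.0, 0.0, 0.0, 1.0]]}
0.0187
```

View pics/scene0.png

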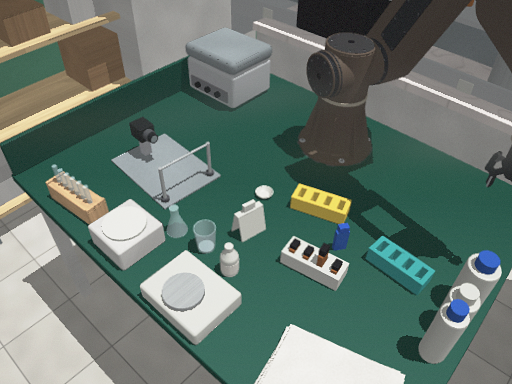

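View pics/top0.png

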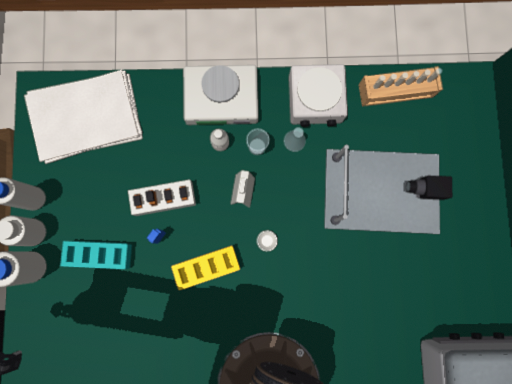

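View pics/wrist0.png

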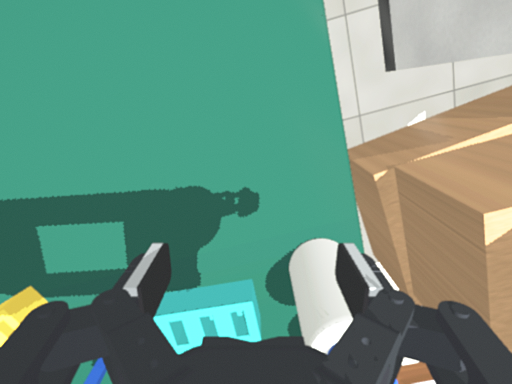

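The top view shows the white rack at (162,197), the panel at (243,188) and the station at (382,190) with its bar at x≈346. The blue look-alike is at (155,236), the turquoise rack at (95,255) and the yellow rack at (206,267). In the scene view, the cell at about (323,252) looks tallest. I'll check that next with crops and depth.

```bash
cat > h.py <<'E'
import numpy as np, cv2
from plant import ctrl
from scipy.spatial.transform import Rotation as Ro
def info(n,state=None):
    c=ctrl.camera_info(n); K=np.array(c["K"]); D=np.array(c["distortion"])
    if "R" in c: return K,D,np.array(c["R"]),np.array(c["t"])
    T=np.eye(4); T[:3,:3]=Ro.from_euler('xyz',state["tcp_rot"]).as_matrix(); T[:3,3]=state["tcp_pos"]
    M=np.linalg.inv(T@np.array(c["hand_eye"])); return K,D,M[:3,:3],M[:3,3]
def cloud(n,d,state=None):
    K,D,R,t=info(n,state); h,w=d.shape
    u,v=np.meshgrid(np.arange(w),np.arange(h))
    p=cv2.undistortPoints(np.stack([u,v],-1).reshape(-1,1,2).astype(np.float32),K,D).reshape(h,w,2)
    X=np.concatenate([p*d[...,None],d[...,None]],-1)
    return (X-t)@R      # world
def proj(n,P,state=None):
    K,D,R,t=info(n,state); return cv2.projectPoints(np.atleast_2d(P).astype(float),cv2.Rodrigues(R)[0],t,K,D)[0].reshape(-1,2)
def ray(n,px,z,state=None):
    K,D,R,t=info(n,state); px=np.atleast_2d(px).astype(np.float32)
    p=cv2.undistortPoints(px.reshape(-1,1,2),K,D).reshape(-1,2)
    dirs=np.c_[p,np.ones(len(p))]@R; C=-R.T@t
    return C+dirs*((z-C[2])/dirs[:,2])[:,None]
def crop(im,x0,y0,x1,y1,f,name):
    c=cv2.resize(im[y0:y1,x0:x1],None,fx=f,fy=f,interpolation=cv2.INTER_CUBIC); cv2.imwrite(name,cv2.cvtColor(c,cv2.COLOR_RGB2BGR))
E
python3 - <<'E'
from h import *
t=np.load("pics/top0rgb.npy"); s=np.load("pics/scene0rgb.npy")
crop(s,230,170,370,300,5,"pics/s_crop.png")
crop(t,120,120,270,250,5,"pics/t_crop.png")
crop(t,310,130,460,245,5,"pics/t_crop2.png")
for n in ["top","scene"]:
    X=cloud(n,np.load(f"pics/{n}0.npy")); np.save(f"pics/{n}X.npy",X)
X=np.load("pics/topX.npy")
print("bench z", [np.round(X[v,u],4).tolist() for u,v in [(300,250),(110,200),(300,190),(400,170),(440,320)]])
E
```

```text
bench z [[0.3751, -0.1044, 0.0037], [0.5384, 0.4589, -0.0038], [0.5546, -0.1123, -0.0008], [0.6063, -0.4136, 0.0119], [0.1656, -0.5012, -0.0015]]
```

View pics/s_crop.png

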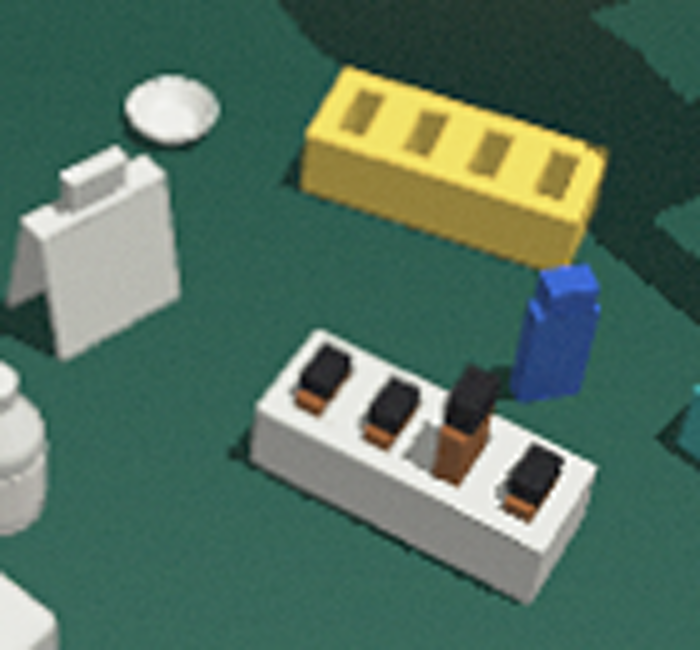

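View pics/t_crop.png

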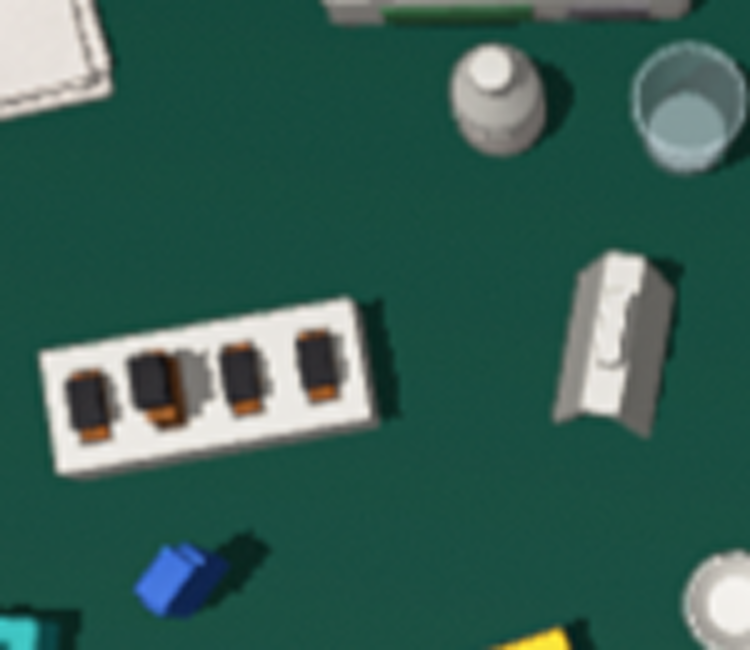

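View pics/t_crop2.png

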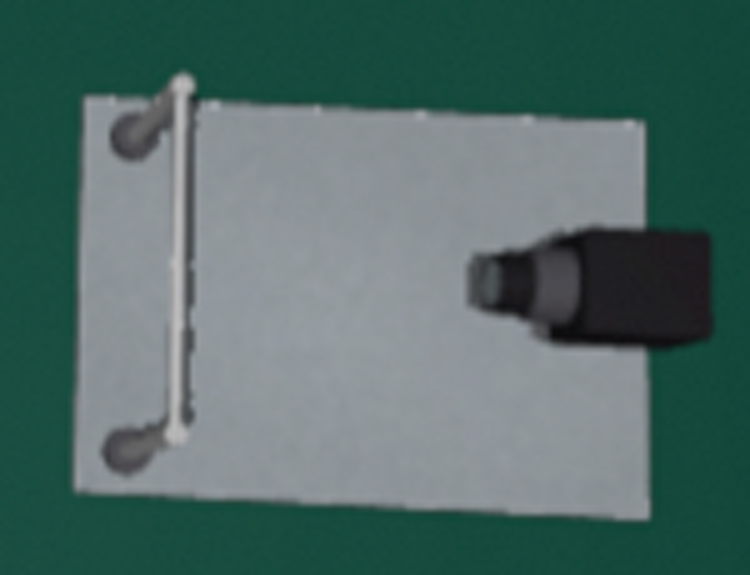

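The tall cell is the one at scene (323,252) and top (151,196), second slot from the left in the top view; its neighbours are visibly shorter. The blue block and the two coloured racks are excluded. Next I'll measure the poses.

```bash
cat > m.py <<'E'
from h import *
t=np.load("pics/top0rgb.npy").astype(int); X=np.load("pics/topX.npy")
hsv=cv2.cvtColor(t.astype(np.uint8),cv2.COLOR_RGB2HSV).astype(int)
def m(x0,y0,x1,y1,cond):
    k=np.zeros(t.shape[:2],np.uint8); k[y0:y1,x0:x1]=cond[y0:y1,x0:x1]*255; return k
def sub(mask,scale=1):
    cs,_=cv2.findContours(mask,cv2.RETR_EXTERNAL,cv2.CHAIN_APPROX_NONE); c=max(cs,key=cv2.contourArea); return c
# rack top: bright white
for thr in (175,195):
    rm=m(125,170,200,220,(hsv[...,2]>thr)&(hsv[...,1]<40)); rm=cv2.morphologyEx(rm,cv2.MORPH_CLOSE,np.ones((15,15)))
    c=sub(rm).reshape(-1,2); P=ray("top",c,0.05)[:,:2].astype(np.float32); r=cv2.minAreaRect(P); print("rack",np.round(r[0],4),np.round(r[1],4),round(r[2],2))
# stoppers
sm=m(125,175,200,215,(hsv[...,2]<70)&~((hsv[...,1]>120)&(hsv[...,0]>40)&(hsv[...,0]<100)))
n,l,st,ce=cv2.connectedComponentsWithStats(sm)
for i in range(1,n):
    if st[i,4]>25: 
        for z in(.07,.108):
            q=ray("top",np.argwhere(l==i)[:,::-1],z)[:,:2].astype(np.float32); r=cv2.minAreaRect(q); print(st[i],ce[i].round(1),z,np.round(r[0],4),np.round(r[1],4),round(r[2],1), "depth z med/max",np.round(np.median(X[l==i][:,2]),4),np.round(np.percentile(X[l==i][:,2],90),4))
# station plate
pm=m(310,130,460,245,(hsv[...,1]<60)&(hsv[...,2]>110)&(hsv[...,2]<185)); pm=cv2.morphologyEx(pm,cv2.MORPH_CLOSE,np.ones((9,9)))
P=ray("top",sub(pm).reshape(-1,2),0.008)[:,:2].astype(np.float32); r=cv2.minAreaRect(P); print("plate",np.round(r[0],4),np.round(r[1],4),round(r[2],2))
# bar
bm=m(335,140,360,225,(hsv[...,1]<60)&(hsv[...,2]>195)); pix=np.argwhere(bm>0)[:,::-1]
vs=[];us=[]
for v in range(152,212):
    q=pix[pix[:,1]==v][:,0]
    if len(q): vs.append(v); us.append(q.mean())
B=ray("top",np.c_[us,vs],0.142)[:,:2]; f=np.polyfit(B[:,0],B[:,1],1); print("bar y=",f, "angle",np.degrees(np.arctan(f[0])),"x range",B[:,0].min(),B[:,0].max(), "posts", ray("top",[(346.6,146.4),(345,216.6)],.144).round(4).tolist())
Bm=X[(X[...,2]>.11)&(X[...,2]<.16)&(X[...,1]<-.2)&(X[...,1]>-.28)]; print("bar depth pts",len(Bm),Bm.mean(0),Bm[:,0].min(),Bm[:,0].max(),Bm[:,2].mean())
print("lens", ray("top",[(404,186.5)],.12).round(4))
# panel
ptab=X[150:215,225:262]; z=ptab[...,2]
for lo,hi in((.084,.097),(.11,.125),):
    q=ptab[(z>lo)&(z<hi)][:,:2].astype(np.float32); r=cv2.minAreaRect(q); print("panel",lo,len(q),q.mean(0).round(4),np.round(r[0],4),np.round(r[1],4),round(r[2],2))
E
python3 m.py
```

```text
rack [0.5379 0.2981] [0.0706 0.1808] 8.86
rack [0.5377 0.2977] [0.0696 0.1794] 9.01
[180 187   7  10  60] [183.1 191.8] 0.07 [0.5486 0.2306] [0.0171 0.026 ] 89.8 depth z med/max 0.0701 0.0729
[180 187   7  10  60] [183.1 191.8] 0.108 [0.5433 0.2253] [0.0165 0.0252] 89.8 depth z med/max 0.0701 0.0729
[146 191  10  11  86] [150.4 195.8] 0.07 [0.5384 0.3231] [0.0288 0.0235] 8.2 depth z med/max 0.107 0.1098
[146 191  10  11  86] [150.4 195.8] 0.108 [0.5335 0.3151] [0.028  0.0228] 8.2 depth z med/max 0.107 0.1098
[164 190   8  11  63] [167.8 194.7] 0.07 [0.5406 0.2737] [0.0273 0.0184] 12.9 depth z med/max 0.0695 0.0727
[164 190   8  11  63] [167.8 194.7] 0.108 [0.5356 0.2671] [0.0264 0.0178] 12.9 depth z med/max 0.0695 0.0727
[134 195   8  11  65] [137.3 200. ] 0.07 [0.5273 0.36  ] [0.0266 0.0189] 9.7 depth z med/max 0.0705 0.0734
[134 195   8  11  65] [137.3 200. ] 0.108 [0.5227 0.3508] [0.0258 0.0183] 9.7 depth z med/max 0.0705 0.0734
plate [ 0.5534 -0.3573] [0.3386 0.2547] 85.91Traceback (most recent call last):
  File "m.py", line 28, in <module>
    B=ray("top",np.c_[us,vs],0.142)[:,
[... 172 characters left out ...]
],.144).round(4).tolist())
      ~~~^^^^^^^^^^^^^^^^^^^^^^^^^^
  File "h.py", line 19, in ray
    p=cv2.undistortPoints(px.reshape(-1,1,2),K,D).reshape(-1,2)
      ~~~~~~~~~~~~~~~~~~~^^^^^^^^^^^^^^^^^^^^^^^^
cv2.error: OpenCV(4.12.0) /io/opencv/modules/calib3d/src/undistort.dispatch.cpp:347: error: (-215:Assertion failed) CV_IS_MAT(_src) && CV_IS_MAT(_dst) && (_src->rows == 1 || _src->cols == 1) && (_dst->rows == 1 || _dst->cols == 1) && _src->cols + _src->rows - 1 == _dst->rows + _dst->cols - 1 && (CV_MAT_TYPE(_src->type) == CV_32FC2 || CV_MAT_TYPE(_src->type) == CV_64FC2) && (CV_MAT_TYPE(_dst->type) == CV_32FC2 || CV_MAT_TYPE(_dst->type) == CV_64FC2) in function 'cvUndistortPointsInternal'
```

```bash
sed -i 's/(hsv\[...,2\]>195)); pix/(hsv[...,2]>170)); pix/' m.py; sed -i 's/^pm=.*/pm=m(310,130,460,245,(t[...,0]>90)\&(hsv[...,1]<60)); pm=cv2.morphologyEx(pm,cv2.MORPH_CLOSE,np.ones((9,9))); print(sub(pm).reshape(-1,2).min(0),sub(pm).reshape(-1,2).max(0))/' m.py; python3 m.py | tail -8; python3 - <<'E'
from h import *
t=np.load("pics/top0rgb.npy"); print(t[170,338:356].tolist()); 
q=[(326.6,149.3),(438.7,154.4),(325.1,228.2),(439.8,233.8)]
P=ray("top",q,.008)[:,:2]; print(P.round(4).tolist()); 
for a,b in((0,1),(2,3)): d=P[a]-P[b]; print(np.degrees(np.arctan2(-d[0],d[1])),np.linalg.norm(d))
for a,b in((0,2),(1,3)): d=P[a]-P[b]; print(np.degrees(np.arctan2(d[1],d[0])),np.linalg.norm(d))
E
```

```text
[134 195   8  11  65] [137.3 200. ] 0.108 [0.5227 0.3508] [0.0258 0.0183] 9.7 depth z med/max 0.0705 0.0734
[325 145] [439 233]
plate [ 0.5534 -0.357 ] [0.3391 0.2547] 85.91
bar y= [-0.06284957 -0.18212819] angle -3.5962848901473796 x range 0.47830895822458797 0.6368001223494362 posts [[0.6519, -0.2259, 0.144], [0.4605, -0.2112, 0.144]]
bar depth pts 251 [ 0.5555928  -0.21676617  0.14180611] 0.45443831462708084 0.6566767820993211 0.14180610812239117
lens [[ 0.5411 -0.3828  0.12  ]]
panel 0.084 189 [0.5571 0.0599] [0.5889 0.0492] [0.034  0.1642] 70.31
panel 0.11 65 [0.5544 0.0613] [0.5547 0.0614] [0.0119 0.0393] 78.65
[[142, 149, 153], [144, 152, 155], [143, 151, 155], [142, 149, 154], [143, 150, 154], [141, 148, 152], [139, 141, 143], [180, 179, 180], [160, 160, 161], [84, 86, 88], [86, 90, 92], [142, 148, 153], [143, 150, 155], [143, 150, 154], [144, 150, 154], [143, 150, 154], [144, 151, 155], [144, 150, 155]]
[[0.6762, -0.197], [0.652, -0.5348], [0.4373, -0.181], [0.413, -0.5183]]
-4.092207719945545 0.3386452862775581
-4.121613091953364 0.3381806457032549
-3.830777483271551 0.23937968077795346
-3.9421088726014926 0.23955157218683795
```

```bash
cat >> h.py <<'E'
def delta(target,yawdeg):
    """tool-axis shift + roll deg from current state to TCP target with tool-x heading yawdeg, pointing down"""
    s=ctrl.state(); R=Ro.from_euler('xyz',s["tcp_rot"]).as_matrix()
    d=R.T@(np.array(target)-s["tcp_pos"])
    Rt=Ro.from_euler('xyz',[np.pi,0,np.radians(yawdeg)]).as_matrix()
    rv=Ro.from_matrix(R.T@Rt).as_rotvec(degrees=True)
    print("t",s["time"],"tcp",np.round(s["tcp_pos"],4),np.round(np.degrees(s["tcp_rot"]),2),"F",np.round(s["ft_force"],2),"gap",round(s["finger_gap"],4)); print("delta",np.round(d*1000,1),"mm rot",np.round(rv,2)); return d
E
python3 - <<'E'
from h import *
print(ray("top",[(45,195),(45,235),(45,268)],0).round(3).tolist())
X=np.load("pics/topX.npy"); k=(X[...,1]>.5)&(X[...,2]>.05); print(X[k][:,1].min(), X[k&(X[...,2]<.35)].max(0))
delta([.5547,.0614,.20],79)
E
```

```text
[[0.558, 0.649, 0.0], [0.439, 0.645, 0.0], [0.343, 0.641, 0.0]]
0.5000155379668144 [0.58372766 0.70516741 0.34991114]
t 0.15 tcp [0.1675 0.6277 0.1923] [-1.800e+02  5.000e-02  7.506e+01] F [-0.56 -0.31 -0.3 ] gap 0.0855
delta [-447.3  520.1   -7.3] mm rot [-0.    0.05 -3.94]
```

jog_arm --pt "-0.026 0.031 0 0 1" --pt "-0.052 0.062 0 0 1" --pt "-0.078 0.093 0 -1 1" --pt "-0.104 0.124 0 -1 1" --pt "-0.13 0.155 0 -2 1" --pt "-0.156 0.186 0 -2 1" --pt "-0.182 0.217 0 -3 1" --pt "-0.208 0.248 0 -4 1"

```text
time: 0.82
tcp_pos: [0.3541, 0.361, 0.1925]
tcp_rot: [-3.141, 0.001, 1.381]
ft_force: [0.8, 0.6, 0.0]
finger_gap: 0.085
```

```bash
python3 -c "
from h import *
delta([.5547,.0614,.20],79)"
```

```text
t 0.8167 tcp [0.3541 0.361  0.1925] [-1.7999e+02  5.0000e-02  7.9110e+01] F [0.85 0.6  0.04] gap 0.085
delta [-256.3  253.6   -7.3] mm rot [-0.01  0.05  0.11]
```

jog_arm --pt "-0.026 0.026 0 0 1" --pt "-0.052 0.052 0 0 1" --pt "-0.078 0.078 0 0 1" --pt "-0.104 0.104 0 0 1" --pt "-0.13 0.13 0 0 1" --pt "-0.156 0.156 0 0 1" --pt "-0.182 0.182 0 0 1" --pt "-0.208 0.208 0 0 1"

```text
time: 1.48
tcp_pos: [0.5197, 0.1157, 0.1926]
tcp_rot: [-3.141, 0.001, 1.381]
ft_force: [0.6, 1.7, -0.9]
finger_gap: 0.0852
```

jog_arm --pt "-0.02 0.018 0 0 1" --pt "-0.035 0.033 0 0 1" --pt "-0.048 0.046 0 0 1" --pt "-0.048 0.046 0 0 1" --pt "-0.048 0.046 0 0 1" --pt "-0.048 0.046 0 0 1" --pt "-0.048 0.046 0 0 1" --pt "-0.048 0.046 0 0 1"

```text
time: 2.15
tcp_pos: [0.5553, 0.0606, 0.1927]
tcp_rot: [-3.141, 0.001, 1.382]
ft_force: [0.6, -0.7, -0.1]
finger_gap: 0.0852
```

```bash
python3 - <<'E'
from h import *
delta([.5547,.0614,.20],79)
s=ctrl.state(); im,d=ctrl.grab_frame("wrist"); np.save("pics/w1rgb.npy",im);np.save("pics/w1X.npy",cloud("wrist",d,s))
cv2.imwrite("pics/w1.png",cv2.cvtColor(im,cv2.COLOR_RGB2BGR))
E
```

```text
t 2.15 tcp [0.5553 0.0606 0.1927] [-1.7998e+02  5.0000e-02  7.9170e+01] F [ 0.55 -0.7  -0.07] gap 0.0852
delta [ 0.6 -0.7 -7.3] mm rot [-0.02  0.05  0.17]
```

View pics/w1.png

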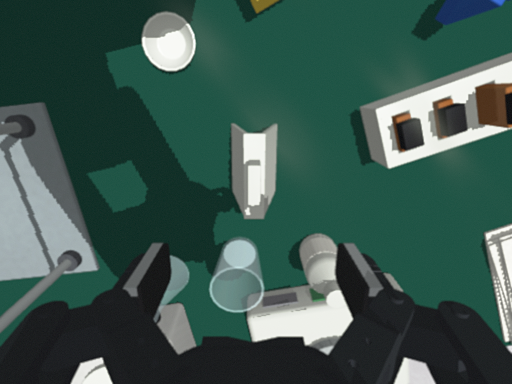

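The wrist view shows the panel's ridge and tab at (254,190), nearly in line with the image columns. The beaker is at (237,275), the reagent bottle at (322,262), and the rack with its amber cells is at the right.

```bash
python3 - <<'E'
from h import *
X=np.load("pics/w1X.npy"); im=np.load("pics/w1rgb.npy"); sub=X[115:225,225:285]; z=sub[...,2]
for lo,hi in((.084,.098),(.110,.128)):
    k=((z>lo)&(z<hi)).astype(np.uint8); n,l,st,ce=cv2.connectedComponentsWithStats(k); i=1+np.argmax(st[1:,4]); q=sub[l==i]; r=cv2.minAreaRect(q[:,:2].astype(np.float32)); print("panel",lo,len(q),q.mean(0).round(4),np.round(r[0],4),np.round(r[1],4),round(r[2],2))
    c=cv2.PCACompute(q[:,:2].astype(np.float32),None)[1][0]; print(np.degrees(np.arctan(c[1]/c[0])))
crop(im,220,110,290,230,5,"pics/w1c.png")
# top camera, ridge-plate edges
t=np.load("pics/top0rgb.npy")
E
```

```text
panel 0.084 1314 [0.5541 0.0626 0.0916] [0.5595 0.0618] [0.0234 0.0903] 79.32
-11.398699
panel 0.11 529 [0.5577 0.0623 0.118 ] [0.5592 0.0622] [0.0113 0.0401] 79.01
-11.620897
```

View pics/w1c.png

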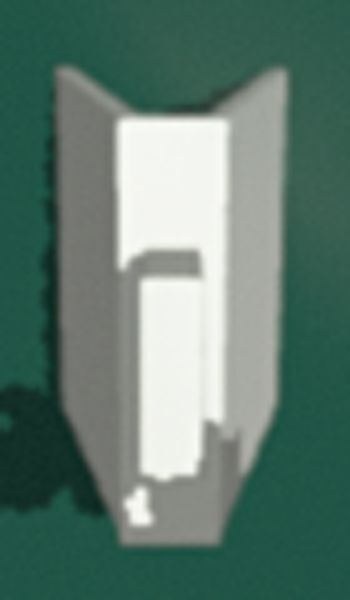

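jog_arm --pt "0.002 0.001 0.02 0 0.2" --pt "0.002 0.001 0.04 0 0.2" --pt "0.002 0.001 0.06 0 0.2" --pt "0.002 0.001 0.075 0 0.2" --pt "0.002 0.001 0.085 0 0.2" --pt "0.002 0.001 0.092 0 0.2" --pt "0.002 0.001 0.095 0 0.2" --pt "0.002 0.001 0.095 0 0.2"

```text
time: 2.87
tcp_pos: [0.5566, 0.0624, 0.0976]
tcp_rot: [-3.141, 0.001, 1.382]
ft_force: [-1.2, 0.3, -0.3]
finger_gap: 0.051
```

```bash
python3 - <<'E'
from h import *
delta([.557,.062,.0965],78.8)
for n in ("scene","wrist"):
    im,d=ctrl.grab_frame(n)
    if n=="scene": crop(im,190,150,330,260,5,"pics/s2.png")
    else: crop(im,0,0,512,384,1.5,"pics/w2.png")
E
```

```text
t 2.8667 tcp [0.5566 0.0624 0.0976] [-1.7996e+02  6.0000e-02  7.9180e+01] F [-1.22  0.3  -0.29] gap 0.051
delta [-0.3  0.5  1.1] mm rot [-0.04  0.06  0.38]
```

View pics/s2.png

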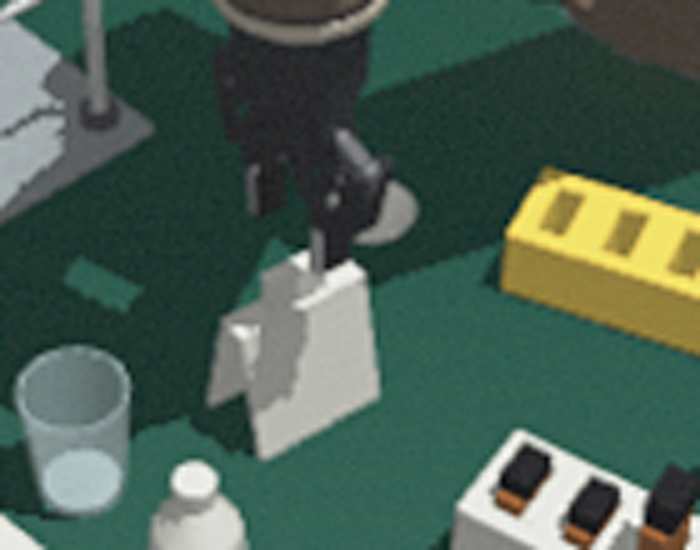

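View pics/w2.png

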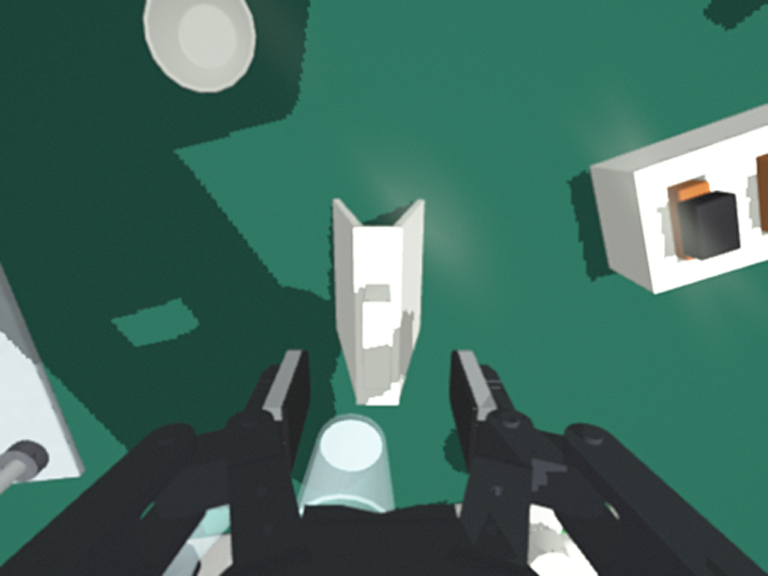

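The fingers straddle the tab evenly: the tips are at columns 300 and 458 and the tab is at 378. I'll close now.

jog_arm --pt "0 0 0.0 0 -1" --pt "0 0 0.0 0 -1" --pt "0 0 0 0 -1" --pt "0 0 0 0 -1" --pt "0 0 0 0 -1" --pt "0 0 0 0 -1" --pt "0 0 0 0 -1" --pt "0 0 0 0 -1"

```text
time: 3.63
tcp_pos: [0.5572, 0.0624, 0.0984]
tcp_rot: [3.141, 0.001, 1.382]
ft_force: [0.1, -0.5, 0.3]
finger_gap: 0.0002
```

jog_arm --pt "0 0 -0.01 0 -1" --pt "0 0 -0.02 0 -1" --pt "0 0 -0.04 0 -1" --pt "0 0 -0.06 0 -1" --pt "0 0 -0.08 0 -1" --pt "0 0 -0.09 0 -1" --pt "0 0 -0.09 0 -1" --pt "0 0 -0.09 0 -1"

```text
time: 4.3
tcp_pos: [0.5574, 0.0625, 0.1889]
tcp_rot: [3.14, 0.0, 1.382]
ft_force: [-0.1, -0.1, 0.3]
finger_gap: -0.0002
```

```bash
python3 - <<'E'
from h import *
delta([.557,.062,.0965],78.8)
for n in ("scene","wrist"):
    im,d=ctrl.grab_frame(n)
    if n=="scene": crop(im,190,130,330,240,5,"pics/s3.png")
    else: crop(im,0,0,512,384,1.5,"pics/w3.png")
E
```

```text
t 4.3 tcp [0.5574 0.0625 0.1889] [1.7989e+02 2.0000e-02 7.9170e+01] F [-0.1  -0.12  0.29] gap -0.0002
delta [-0.5 -0.5 92.4] mm rot [0.11 0.02 0.37]
```

View pics/s3.png

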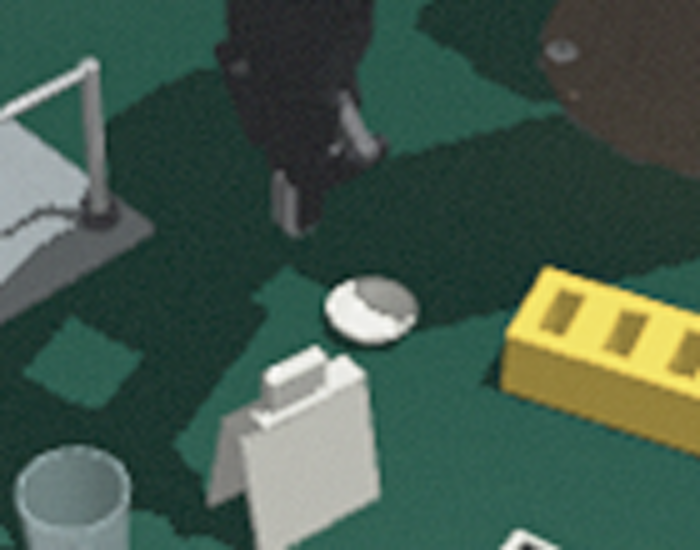

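View pics/w3.png

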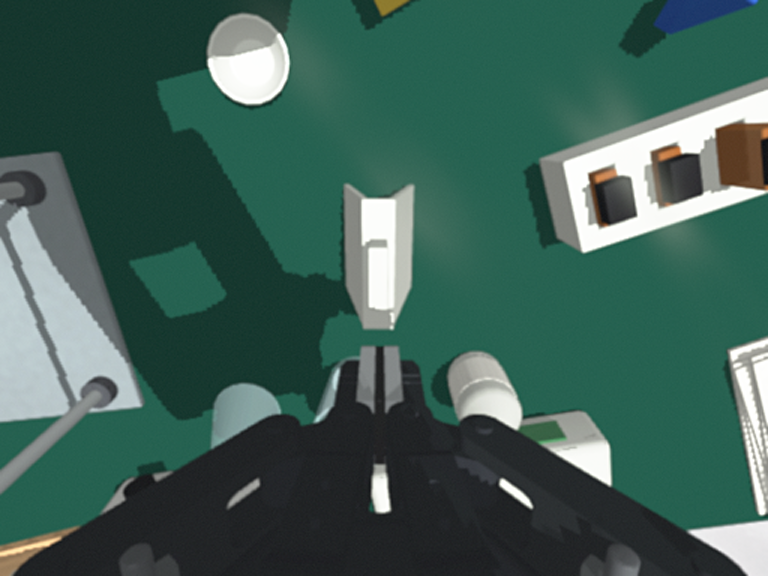

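The fingers closed on nothing: the gap is 0 and the panel is undisturbed. I'll check where the fingertips really are in each camera against the reported TCP.

```bash
python3 - <<'E'
from h import *
s=ctrl.state(); p=np.array(s["tcp_pos"])
for n in ("scene","top","wrist"):
    im,d=ctrl.grab_frame(n); np.save(f"pics/{n}4.npy",d); np.save(f"pics/{n}4rgb.npy",im)
    P=np.array([p,p+[0,0,.019],[.557,.062,.118],[.557,.062,.092]]); q=proj(n,P,s); print(n,q.round(1).tolist())
    X=cloud(n,d,s); np.save(f"pics/{n}4X.npy",X)
    k=(np.abs(X[...,0]-p[0])<.05)&(np.abs(X[...,1]-p[1])<.05)&(X[...,2]>.13)&(X[...,2]<.25)
    Y=X[k]; zz=Y[:,2]; lo=np.percentile(zz,2); print(" tip z",lo,Y[zz<lo+.01].mean(0).round(4),Y[zz<lo+.01].min(0).round(4),Y[zz<lo+.01].max(0).round(4))
    v=cv2.cvtColor(im,cv2.COLOR_RGB2BGR); 
    v=cv2.resize(v,None,fx=1.5,fy=1.5)
    for i,a in enumerate(q): cv2.circle(v,tuple(int(round(c*1.5)) for c in a),3,[(0,0,255),(0,255,255),(255,0,255),(255,0,0)][i],1)
    cv2.imwrite(f"pics/{n}4.png",v)
E
```

```text
scene [[249.0, 184.9], [249.1, 179.8], [248.7, 202.5], [248.7, 208.7]]
 tip z 0.22759227014829395 [0.5629 0.0666 0.2334] [0.5538 0.0475 0.2266] [0.5695 0.0766 0.2368]
top [[241.5, 180.9], [241.5, 179.7], [241.9, 184.7], [242.0, 186.1]]Traceback (most recent call last):
  File "<stdin>", line 8, in <module>
    return _quantile_unchecked(
        a, q, axis, out, overwrite_input, method, keepdims, weights)
    return _ureduce(a,
                    func=_quantile_ureduce_func,
    ...<5 lines>...
                    overwrite_input=overwrite_input,
                    method=method)
    r = func(a, **kwargs)
    result = _quantile(arr,
                       quantiles=q,
    ...<2 lines>...
                       out=out,
                       weights=wgt)
    slices_having_nans = np.isnan(arr[-1, ...])
                                  ~~~^^^^^^^^^
IndexError: index -1 is out of bounds for axis 0 with size 0
```

View pics/scene4.png

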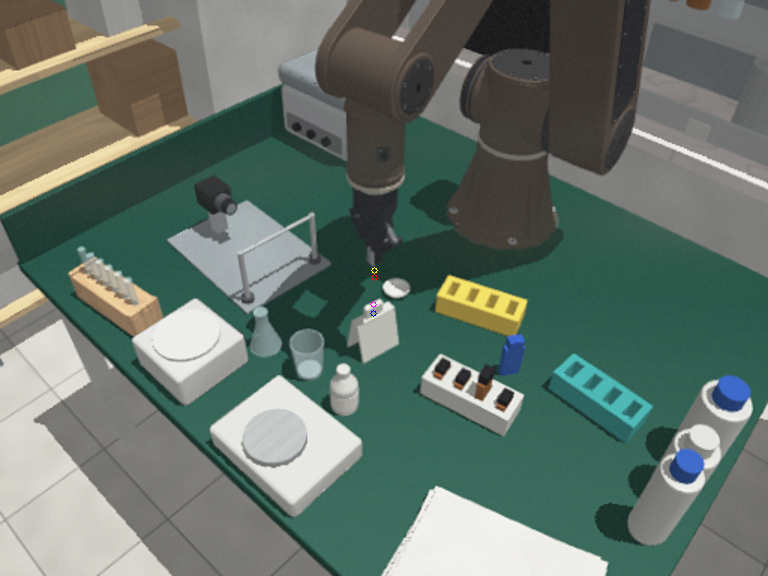

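```bash
python3 - <<'E'
from h import *
s=ctrl.state(); p=np.array(s["tcp_pos"]); print(p)
R=Ro.from_euler('xyz',s["tcp_rot"]).as_matrix()
im,d=ctrl.grab_frame("wrist")
X=cloud("wrist",d,s); print("proj",proj("wrist",np.array([p,p+[0,0,.019],p+[0,0,.038]]),s))
Y=(X-p)@R
for v in range(222,300,6): print(v,np.round(d[v,246:260:3],3).tolist(),np.round(Y[v,248]*1000,1),np.round(Y[v,256]*1000,1))
S=np.load("pics/scene4X.npy"); 
for v in range(160,182,2): print(v,np.round(S[v,246:252:2],3).tolist())
E
```

```text
[0.5564957  0.06240369 0.18737141]
proj [[250.97618439 214.86170176]
 [250.72983036 227.31310274]
 [250.42828715 242.54994154]]
222 [0.4050000011920929, 0.4050000011920929, 0.4050000011920929, 0.4050000011920929, 0.40299999713897705] [ -5.7  94.2 186.7] [  5.6  94.8 188. ]
228 [0.40799999237060547, 0.40799999237060547, 0.40799999237060547, 0.4090000092983246, 0.40799999237060547] [ -5.8 103.9 187.4] [  5.6 103.6 186.8]
234 [0.1509999930858612, 0.15000000596046448, 0.15000000596046448, 0.1509999930858612, 0.15000000596046448] [ -1.2 -10.7 -48. ] [  3.  -10.  -46.7]
240 [0.14499999582767487, 0.14399999380111694, 0.14399999380111694, 0.14399999380111694, 0.14499999582767487] [ -1.1  -9.4 -52.1] [  2.9  -9.6 -52.5]
246 [0.13899999856948853, 0.1379999965429306, 0.13899999856948853, 0.13899999856948853, 0.13899999856948853] [ -1.   -9.7 -58.5] [  2.8 -10.1 -59.1]
252 [0.1340000033378601, 0.1340000033378601, 0.1340000033378601, 0.1340000033378601, 0.1340000033378601] [ -0.9  -9.8 -64. ] [  2.8  -9.9 -64.3]
258 [0.1289999932050705, 0.12800000607967377, 0.1289999932050705, 0.12800000607967377
[... 972 characters left out ...]
0.069, 0.281], [0.568, 0.076, 0.285]]
164 [[0.563, 0.057, 0.265], [0.571, 0.071, 0.277], [0.566, 0.074, 0.276]]
166 [[0.565, 0.059, 0.26], [0.569, 0.07, 0.269], [0.567, 0.075, 0.271]]
168 [[0.567, 0.06, 0.255], [0.567, 0.068, 0.26], [0.565, 0.073, 0.261]]
170 [[0.566, 0.06, 0.247], [0.566, 0.067, 0.251], [0.565, 0.073, 0.254]]
172 [[0.566, 0.06, 0.24], [0.569, 0.069, 0.247], [0.564, 0.073, 0.246]]
174 [[0.567, 0.06, 0.234], [0.568, 0.069, 0.239], [0.564, 0.072, 0.239]]
176 [[0.381, -0.112, 0.003], [0.569, 0.07, 0.234], [0.56, 0.069, 0.227]]
178 [[0.387, -0.106, 0.001], [0.383, -0.101, 0.001], [0.379, -0.095, 0.002]]
180 [[0.399, -0.096, 0.005], [0.391, -0.093, 0.002], [0.388, -0.087, 0.004]]
```

The scene and wrist views both show the physical fingertips about 40 mm short of the reported TCP, at z≈0.227 while the TCP reads 0.188. The wrist camera's own pose is consistent, because it puts the panel heights exactly right. I'll treat the tips as TCP + 40 mm, go deeper and check by looking.

jog_arm --pt "0 0 0.01 0 0.2" --pt "0 0 0.03 0 0.2" --pt "0 0 0.05 0 0.2" --pt "0 0 0.07 0 0.2" --pt "0 0 0.09 0 0.2" --pt "0 0 0.105 0 0.2" --pt "0 0 0.11 0 0.2" --pt "0 0 0.11 0 0.2"

```text
time: 5.22
tcp_pos: [0.555, 0.0622, 0.0755]
tcp_rot: [-3.137, 0.002, 1.382]
ft_force: [-1.1, -0.1, 1.1]
finger_gap: 0.0514
```

jog_arm --pt "0 0 0.005 0 0.2" --pt "0 0 0.01 0 0.2" --pt "0 0 0.014 0 0.2" --pt "0 0 0.016 0 0.2" --pt "0 0 0.016 0 0.2" --pt "0 0 0.016 0 0.2" --pt "0 0 0.016 0 0.2" --pt "0 0 0.016 0 0.2"

```text
time: 5.88
tcp_pos: [0.5552, 0.0622, 0.0598]
tcp_rot: [-3.138, 0.002, 1.382]
ft_force: [-0.1, -0.9, 0.3]
finger_gap: 0.0506
```

```bash
python3 - <<'E'
from h import *
delta([.557,.062,.06],78.8)
for n in ("scene","wrist"):
    im,d=ctrl.grab_frame(n)
    if n=="scene": crop(im,190,150,330,260,5,"pics/s5.png")
    else: crop(im,0,0,512,384,1.5,"pics/w5.png")
E
```

```text
t 5.8833 tcp [0.5552 0.0622 0.0598] [-1.7978e+02  1.0000e-01  7.9170e+01] F [-0.14 -0.88  0.29] gap 0.0506
delta [ 0.1  1.8 -0.2] mm rot [-0.21  0.1   0.37]
```

View pics/s5.png

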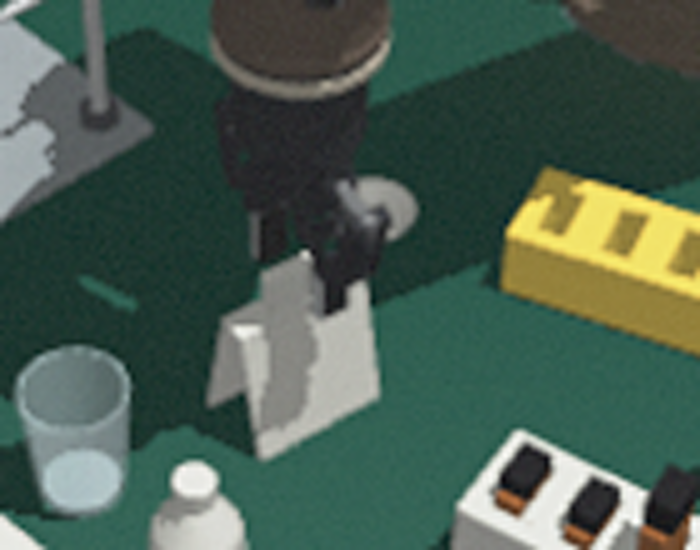

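View pics/w5.png

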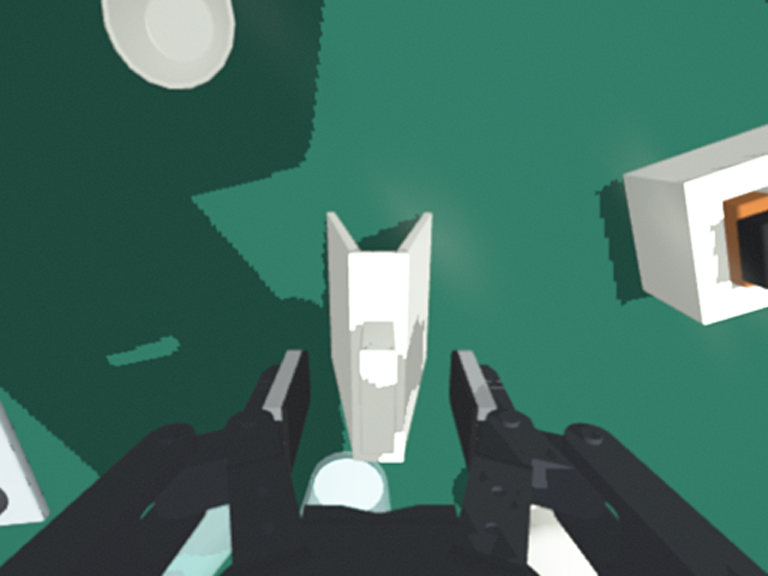

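jog_arm --pt "0 0.001 0.0 0 -1" --pt "0 0.001 0.0 0 -1" --pt "0 0.001 0 0 -1" --pt "0 0.001 0 0 -1" --pt "0 0.001 0 0 -1" --pt "0 0.001 0 0 -1" --pt "0 0.001 0 0 -1" --pt "0 0.001 0 0 -1"

```text
time: 6.65
tcp_pos: [0.5562, 0.062, 0.0598]
tcp_rot: [-3.138, 0.002, 1.382]
ft_force: [0.4, -1.5, 4.2]
finger_gap: 0.0105
```

```bash
python3 - <<'E'
from h import *
delta([.557,.062,.06],78.8)
for n in ("scene","wrist"):
    im,d=ctrl.grab_frame(n)
    if n=="scene": crop(im,190,150,330,260,5,"pics/s6.png")
    else: crop(im,0,0,512,384,1.5,"pics/w6.png")
E
```

```text
t 6.65 tcp [0.5562 0.062  0.0598] [-1.7979e+02  1.0000e-01  7.9170e+01] F [ 0.42 -1.54  4.22] gap 0.0105
delta [ 0.2  0.8 -0.2] mm rot [-0.21  0.1   0.37]
```

View pics/s6.png

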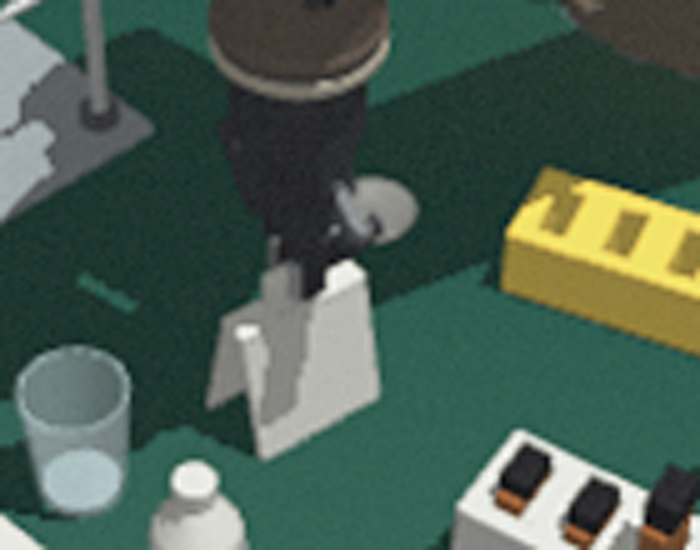

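View pics/w6.png

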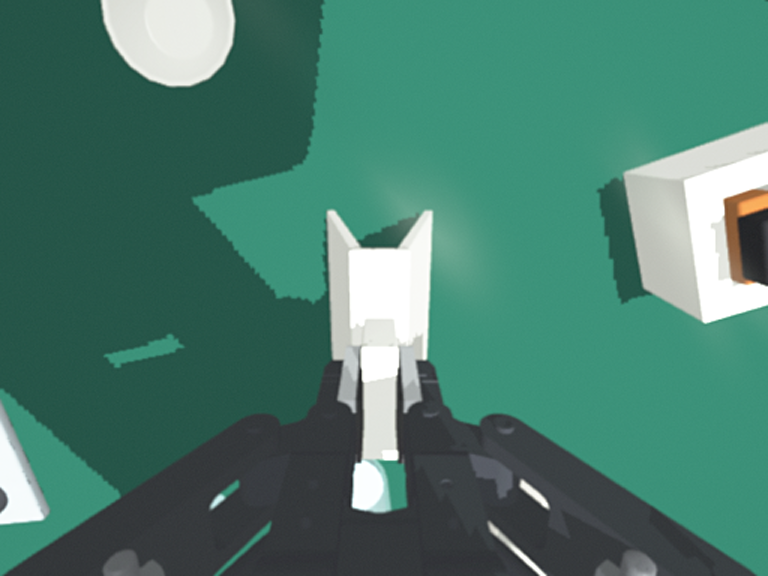

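The tab is gripped (gap 10.5 mm, pads on both sides). Lifting.

jog_arm --pt "0 0 -0.005 0 -1" --pt "0 0 -0.015 0 -1" --pt "0 0 -0.035 0 -1" --pt "0 0 -0.06 0 -1" --pt "0 0 -0.085 0 -1" --pt "0 0 -0.11 0 -1" --pt "0 0 -0.135 0 -1" --pt "0 0 -0.155 0 -1"

```text
time: 7.42
tcp_pos: [0.557, 0.0623, 0.2176]
tcp_rot: [-3.139, 0.001, 1.382]
ft_force: [1.4, 0.2, -0.9]
finger_gap: 0.0103
```

jog_arm --pt "-0.01 0 -0.015 -1 -1" --pt "-0.025 0 -0.02 -2 -1" --pt "-0.045 0 -0.022 -3 -1" --pt "-0.065 0 -0.022 -4 -1" --pt "-0.085 0 -0.022 -5 -1" --pt "-0.105 0 -0.022 -6 -1" --pt "-0.125 0 -0.022 -7 -1" --pt "-0.14 0 -0.022 -7 -1"

```text
time: 8.08
tcp_pos: [0.5301, -0.0765, 0.2405]
tcp_rot: [-3.139, 0.001, 1.505]
ft_force: [0.3, 0.4, -0.6]
finger_gap: 0.0105
```

```bash
python3 - <<'E'
from h import *
delta([.556,-.218,.24],86)
for n in ("scene","wrist"):
    s=ctrl.state(); im,d=ctrl.grab_frame(n)
    crop(im,0,0,512,384,1.5,f"pics/{n}7.png"); np.save(f"pics/{n}7X.npy",cloud(n,d,s))
E
```

```text
t 8.0833 tcp [ 0.5301 -0.0765  0.2405] [-1.7988e+02  7.0000e-02  8.6220e+01] F [ 0.32  0.36 -0.57] gap 0.0105
delta [-139.5   35.2    0.6] mm rot [-0.12  0.07  0.22]
```

View pics/scene7.png

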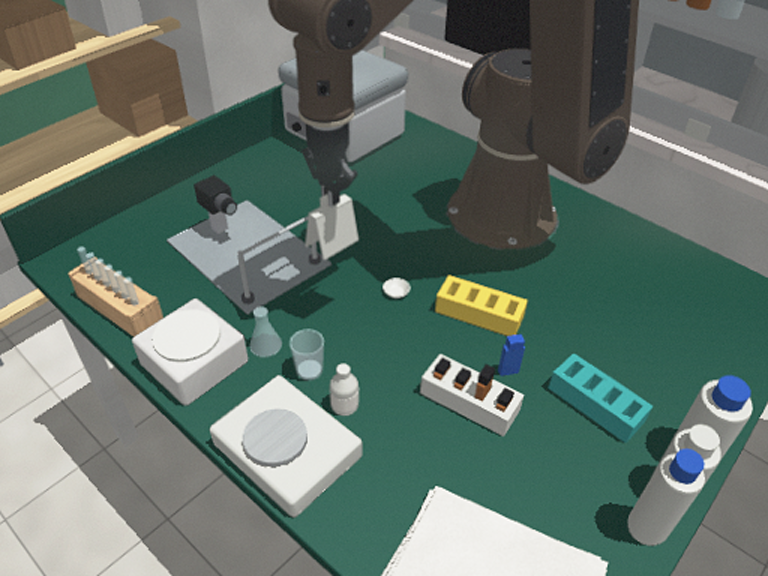

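View pics/wrist7.png

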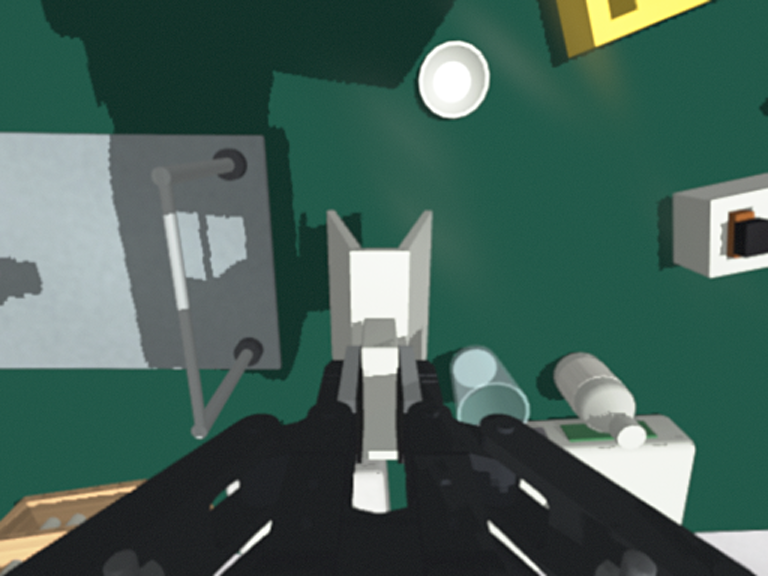

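```bash
python3 - <<'E'
from h import *
s=ctrl.state(); X=np.load("pics/wrist7X.npy")
px=np.array([(162,176),(200,431)])/1.5
P=ray("wrist",px,.144,s); print("posts",P.round(4).tolist(),"mid",P.mean(0).round(4),"len",np.linalg.norm(P[0]-P[1]),"yaw",np.degrees(np.arctan2(*(P[1]-P[0])[[1,0]])))
Bm=X[110:290,100:140]; k=(Bm[...,2]>.13)&(Bm[...,2]<.155); q=Bm[k]; f=np.polyfit(q[:,0],q[:,1],1); print("bar depth",len(q),q.mean(0),np.degrees(np.arctan(f[0])),q[:,0].min(),q[:,0].max(),"y at .556",np.polyval(f,.556))
R=Ro.from_euler('xyz',s["tcp_rot"]).as_matrix(); Y=(X-np.array(s["tcp_pos"]))@R
print("ridge plate tool mm"); 
for v in range(160,232,8): print(v,(Y[v,[236,246,252,258,268]]*1000).round(0).tolist())
E
```

```text
posts [[0.4643, -0.2077, 0.144], [0.6539, -0.2219, 0.144]] mid [ 0.5591 -0.2148  0.144 ] len 0.19012363622819925 yaw -4.265849643370464
bar depth 1649 [ 0.54486069 -0.2147054   0.14293762] -4.286703973268518 0.4578029350124207 0.6564760679596547 y at .556 -0.21554037439286716
ridge plate tool mm
160 [[-10.0, -42.0, -14.0], [-11.0, 18.0, 240.0], [-2.0, 18.0, 240.0], [7.0, 17.0, 239.0], [22.0, 18.0, 241.0]]
168 [[-9.0, -42.0, -33.0], [-4.0, -42.0, -32.0], [-1.0, -42.0, -33.0], [3.0, -42.0, -32.0], [8.0, -42.0, -32.0]]
176 [[-9.0, -37.0, -32.0], [-4.0, -37.0, -33.0], [-1.0, -37.0, -31.0], [3.0, -37.0, -32.0], [8.0, -37.0, -33.0]]
184 [[-9.0, -33.0, -33.0], [-4.0, -33.0, -32.0], [-1.0, -33.0, -33.0], [3.0, -33.0, -32.0], [8.0, -33.0, -32.0]]
192 [[-9.0, -29.0, -34.0], [-4.0, -28.0, -33.0], [-1.0, -28.0, -32.0], [3.0, -28.0, -33.0], [8.0, -28.0, -32.0]]
200 [[-10.0, -23.0, -31.0], [-4.0, -23.0, -32.0], [-1.0, -23.0, -32.0], [3.0, -23.0, -32.0], [8.0, -24.0, -33.0]]
208 [[-10.0, -18.0, -32.0], [-0.0, -81.0, -181.0], [-1.0, -19.0, -32.0], [3.0, -19.0, -32.0], [8.0, -18.0, -31.0]]
216 [[-10.0, -14.0, -32.0], [-4.0, -17.0, -39.0], [-1.0, -17.0, -39.0], [3.0, -17.0, -40.0], [8.0, -14.0, -33.0]]
224 [[-10.0, -9.0, -32.0], [-4.0, -17.0, -49.0], [-1.0, -17.0, -48.0], [2.0, -17.0, -50.0], [8.0, -9.0, -33.0]]
```

```bash
python3 -c "
from h import *
delta([.5565,-.2155,.24],85.8)"
```

```text
t 8.1833 tcp [ 0.5301 -0.0769  0.2405] [-1.7988e+02  8.0000e-02  8.6070e+01] F [-0.03  0.56 -0.33] gap 0.0108
delta [-136.4   35.8    0.6] mm rot [-0.12  0.08  0.27]
```

jog_arm --pt "-0.02 0.006 0 0 -1" --pt "-0.045 0.012 0 0 -1" --pt "-0.07 0.019 0 0 -1" --pt "-0.095 0.026 0 0 -1" --pt "-0.115 0.031 0 0 -1" --pt "-0.13 0.035 0 0 -1" --pt "-0.136 0.036 0 0 -1" --pt "-0.136 0.036 0 0 -1"

```text
time: 8.85
tcp_pos: [0.5568, -0.2156, 0.2407]
tcp_rot: [-3.139, 0.001, 1.501]
ft_force: [-0.6, 1.0, -0.9]
finger_gap: 0.0103
```

```bash
python3 - <<'E'
from h import *
delta([.5565,-.2155,.24],85.8)
for n in ("scene","wrist","top"):
    s=ctrl.state(); im,d=ctrl.grab_frame(n)
    if n=="scene": crop(im,110,70,260,210,5,f"pics/{n}8.png")
    elif n=="top": crop(im,300,120,460,240,5,f"pics/{n}8.png")
    else: crop(im,0,0,512,384,1.5,f"pics/{n}8.png")
    np.save(f"pics/{n}8X.npy",cloud(n,d,s))
E
```

```text
t 8.85 tcp [ 0.5568 -0.2156  0.2407] [-1.7988e+02  8.0000e-02  8.6010e+01] F [-0.61  1.01 -0.86] gap 0.0103
delta [ 0.1 -0.3  0.7] mm rot [-0.12  0.08  0.21]
```

View pics/scene8.png

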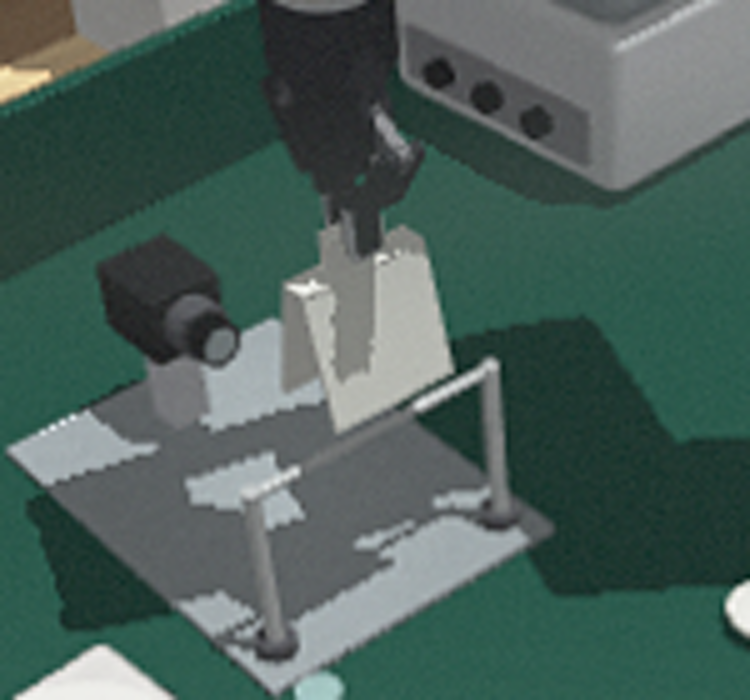

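View pics/wrist8.png

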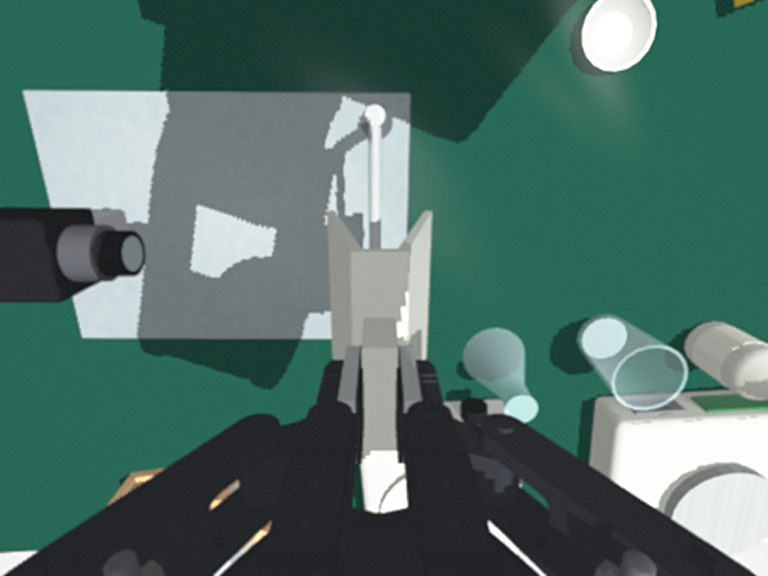

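View pics/top8.png

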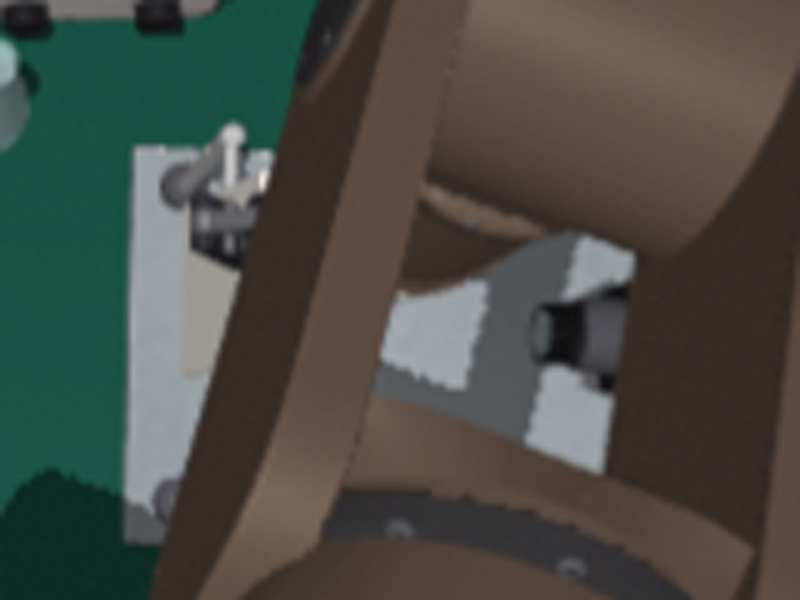

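```bash
python3 - <<'E'
from h import *
s=ctrl.state(); X=np.load("pics/wrist8X.npy")
P=ray("wrist",np.array([(375,112),(375.5,215)])/1.5,.144,s)
R=Ro.from_euler('xyz',s["tcp_rot"]).as_matrix(); print(P.round(4).tolist(), ((P-s["tcp_pos"])@R*1000).round(1).tolist())
r=ray("wrist",np.array([(351,250),(410,250),(358.5,450),(400.5,450)])/1.5,s["tcp_pos"][2]+.032,s); print("ridge edge",((r-s["tcp_pos"])@R*1000).round(1).tolist())
q=X[75:160,240:260]; k=(q[...,2]>.13)&(q[...,2]<.16); q=q[k]; print(q.mean(0),((q-s["tcp_pos"])@R*1000).mean(0).round(1))
E
```

```text
[[0.4623, -0.2091, 0.144], [0.5241, -0.2132, 0.144]] [[-1.5, -94.1, 96.9], [-1.4, -32.2, 96.7]]
ridge edge [[-8.9, -42.1, -31.9], [12.1, -42.1, -31.9], [-7.5, 44.0, -32.1], [10.0, 44.0, -32.1]]
[ 0.49761849 -0.2129921   0.14351724] [ -3.  -58.6  97.3]
```

jog_arm --pt "-0.002 0 0.015 0 -1" --pt "-0.0025 0 0.035 0 -1" --pt "-0.0025 0 0.055 0 -1" --pt "-0.0025 0 0.075 0 -1" --pt "-0.0025 0 0.09 0 -1" --pt "-0.0025 0 0.1 0 -1" --pt "-0.0025 0 0.105 0 -1" --pt "-0.0025 0 0.105 0 -1"

```text
time: 9.67
tcp_pos: [0.5557, -0.2157, 0.1351]
tcp_rot: [-3.138, 0.0, 1.503]
ft_force: [0.2, 0.2, -0.6]
finger_gap: 0.0105
```

```bash
python3 - <<'E'
from h import *
delta([.5565,-.2175,.116],85.8)
for n in ("scene","wrist"):
    s=ctrl.state(); im,d=ctrl.grab_frame(n)
    if n=="scene": crop(im,120,90,230,200,6,f"pics/{n}9.png")
    else: crop(im,150,80,380,260,3.3,f"pics/{n}9.png")
    np.save(f"pics/{n}9X.npy",cloud(n,d,s))
E
```

```text
t 9.6667 tcp [ 0.5557 -0.2157  0.1351] [-1.7979e+02  2.0000e-02  8.6130e+01] F [ 0.15  0.16 -0.56] gap 0.0105
delta [-1.7  0.9 19.1] mm rot [-0.21  0.03  0.33]
```

View pics/scene9.png

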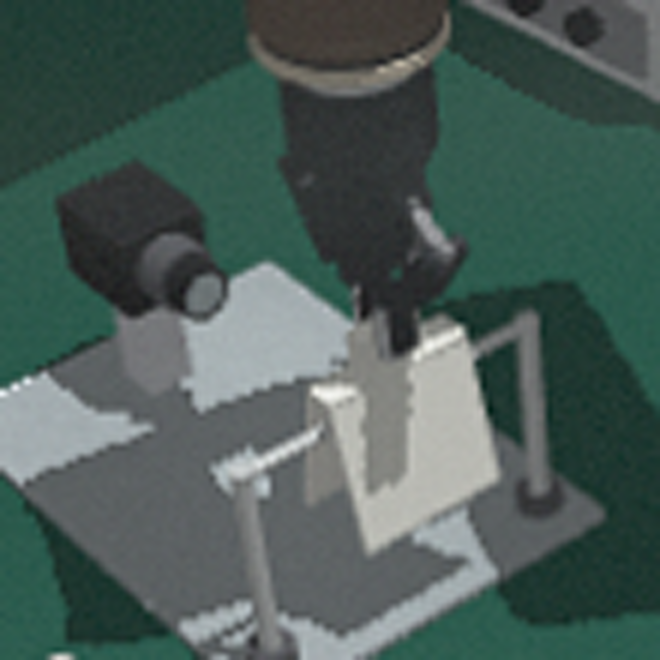

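View pics/wrist9.png

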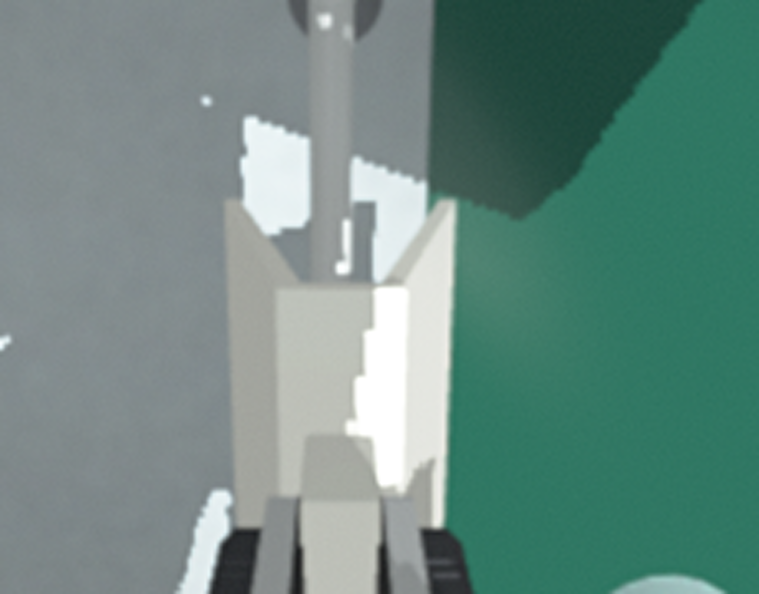

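The bar is about 3 mm to the lens side of the ridge centre: column 332 against 342 in the crop, at 3.3x. I'll correct that and lower further.

jog_arm --pt "-0.002 0 0 0 -1" --pt "-0.0035 0 0 0 -1" --pt "-0.0035 0 0.004 0 -1" --pt "-0.0035 0 0.008 0 -1" --pt "-0.0035 0 0.011 0 -1" --pt "-0.0035 0 0.013 0 -1" --pt "-0.0035 0 0.013 0 -1" --pt "-0.0035 0 0.013 0 -1"

```text
time: 10.43
tcp_pos: [0.5562, -0.2198, 0.1231]
tcp_rot: [-3.139, 0.001, 1.503]
ft_force: [0.3, -0.5, -1.2]
finger_gap: 0.0107
```

```bash
python3 - <<'E'
from h import *
delta([.5565,-.2175,.116],85.8)
for n in ("scene","wrist"):
    s=ctrl.state(); im,d=ctrl.grab_frame(n)
    if n=="scene": crop(im,120,90,230,200,6,f"pics/{n}10.png")
    else: crop(im,150,80,380,260,3.3,f"pics/{n}10.png")
E
```

```text
t 10.4333 tcp [ 0.5562 -0.2198  0.1231] [-1.7988e+02  6.0000e-02  8.6110e+01] F [ 0.26 -0.47 -1.19] gap 0.0107
delta [2.3 0.2 7.1] mm rot [-0.12  0.06  0.31]
```

View pics/wrist10.png

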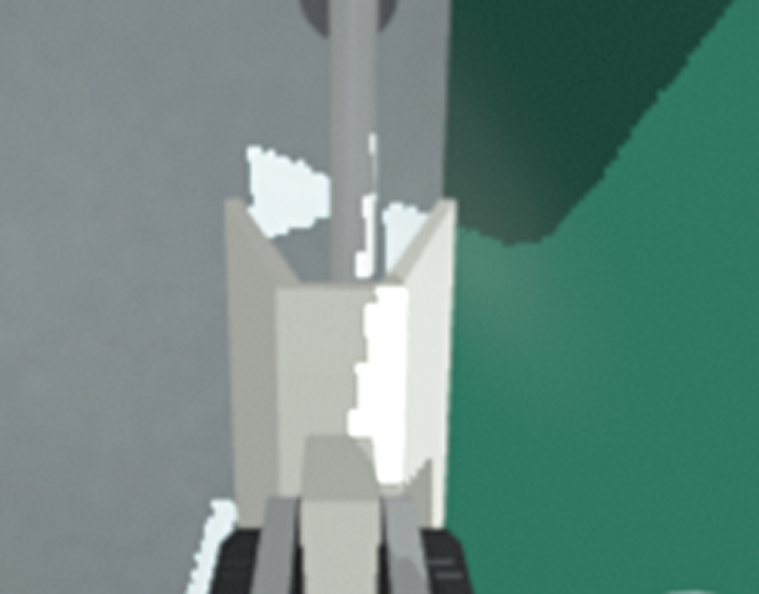

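The bar is now at column 353 against the ridge centre at 342. At this depth that means I overshot by about 1.9 mm, so I'll correct and lower.

jog_arm --pt "0.001 0 0 0 -1" --pt "0.002 0 0 0 -1" --pt "0.002 0 0 0 -1" --pt "0.002 0 0.001 0 -1" --pt "0.002 0 0.002 0 -1" --pt "0.002 0 0.003 0 -1" --pt "0.002 0 0.004 0 -1" --pt "0.002 0 0.004 0 -1"

```text
time: 11.2
tcp_pos: [0.5563, -0.2179, 0.1191]
tcp_rot: [-3.14, 0.001, 1.503]
ft_force: [-0.8, -0.5, -1.4]
finger_gap: 0.0105
```

```bash
python3 - <<'E'
from h import *
delta([.5565,-.2175,.116],85.8)
for n in ("scene","wrist"):
    s=ctrl.state(); im,d=ctrl.grab_frame(n)
    if n=="scene": crop(im,120,90,230,200,6,f"pics/{n}11.png")
    else: crop(im,150,80,380,260,3.3,f"pics/{n}11.png")
E
```

```text
t 11.2 tcp [ 0.5563 -0.2179  0.1191] [-1.7989e+02  6.0000e-02  8.6110e+01] F [-0.83 -0.5  -1.37] gap 0.0105
delta [0.4 0.1 3.1] mm rot [-0.11  0.06  0.31]
```

View pics/wrist11.png

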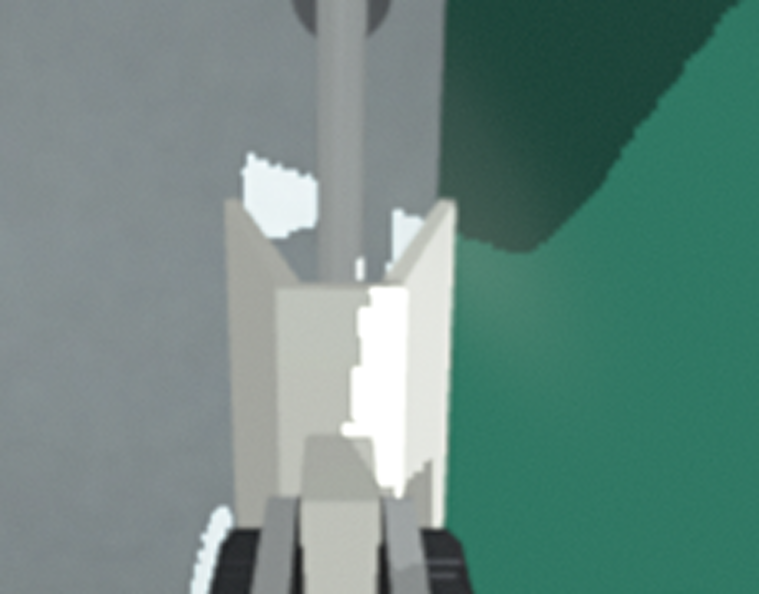

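View pics/scene11.png

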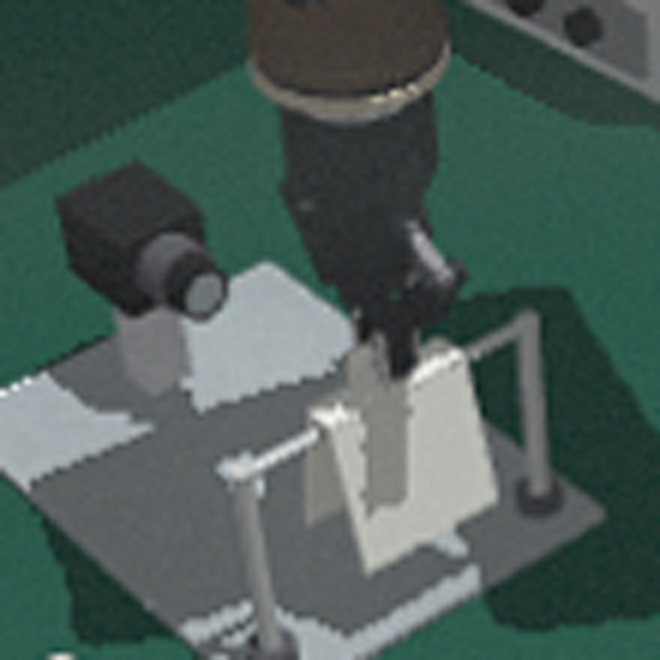

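The bar is at 341 and the ridge at 342, so it's centred. Now a gentle lowering until contact.

jog_arm --pt "0 0 0.0005 0 -1" --pt "0 0 0.001 0 -1" --pt "0 0 0.0015 0 -1" --pt "0 0 0.002 0 -1" --pt "0 0 0.0025 0 -1" --pt "0 0 0.003 0 -1" --pt "0 0 0.003 0 -1" --pt "0 0 0.003 0 -1"

```text
time: 11.97
tcp_pos: [0.5564, -0.2179, 0.1163]
tcp_rot: [-3.14, 0.001, 1.503]
ft_force: [0.8, 0.6, -0.8]
finger_gap: 0.0109
```

jog_arm --pt "0 0 0.0003 0 -1" --pt "0 0 0.0006 0 -1" --pt "0 0 0.001 0 -1" --pt "0 0 0.0013 0 -1" --pt "0 0 0.0015 0 -1" --pt "0 0 0.0015 0 -1" --pt "0 0 0.0015 0 -1" --pt "0 0 0.0015 0 -1"

```text
time: 12.63
tcp_pos: [0.5565, -0.218, 0.1158]
tcp_rot: [-3.14, 0.001, 1.503]
ft_force: [-4.6, 1.2, 15.5]
finger_gap: 0.0109
```

Contact at 15 N, so the ridge is on the bar. I'll relieve it slightly, open and retreat upward.

jog_arm --pt "0 0 -0.0003 0 -1" --pt "0 0 -0.0003 0 -1" --pt "0 0 -0.0003 0 0" --pt "0 0 -0.0003 0 0" --pt "0 0 -0.0003 0 0" --pt "0 0 -0.0003 0 0" --pt "0 0 -0.0003 0 0" --pt "0 0 -0.0003 0 0"

```text
time: 13.3
tcp_pos: [0.5565, -0.218, 0.116]
tcp_rot: [-3.14, 0.001, 1.503]
ft_force: [-0.1, 0.3, -0.4]
finger_gap: 0.0426
```

```bash
python3 - <<'E'
from h import *
delta([.5565,-.2175,.116],85.8)
for n in ("scene","wrist"):
    s=ctrl.state(); im,d=ctrl.grab_frame(n)
    if n=="scene": crop(im,120,90,230,200,6,f"pics/{n}12.png")
    else: crop(im,150,80,380,260,3.3,f"pics/{n}12.png")
E
```

```text
t 13.3 tcp [ 0.5565 -0.218   0.116 ] [-1.7993e+02  8.0000e-02  8.6110e+01] F [-0.11  0.26 -0.43] gap 0.0426
delta [ 0.5 -0.1  0. ] mm rot [-0.07  0.08  0.31]
```

View pics/wrist12.png

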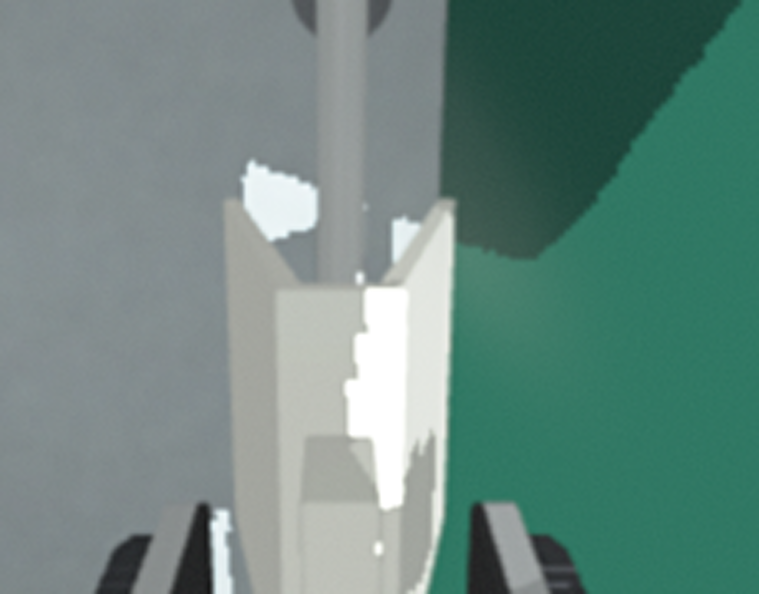

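The panel hangs level astride the bar. Next I retreat and travel to the rack.

jog_arm --pt "0 0 -0.01 0 0" --pt "0 0 -0.025 0 0" --pt "0 0 -0.045 0 0" --pt "0 0 -0.065 0 0" --pt "0 0 -0.085 0 0" --pt "0 0 -0.1 0 0" --pt "0 0 -0.105 0 0" --pt "0 0 -0.105 0 0"

```text
time: 14.07
tcp_pos: [0.5574, -0.2181, 0.2228]
tcp_rot: [3.14, 0.002, 1.503]
ft_force: [-0.2, -1.2, 0.2]
finger_gap: 0.0425
```

```bash
python3 -c "
from h import *
delta([.5346,.3197,.15],99)"
```

```text
t 14.0667 tcp [ 0.5574 -0.2181  0.2228] [1.7992e+02 1.3000e-01 8.6120e+01] F [-0.24 -1.24  0.18] gap 0.0425
delta [535.2 -59.3  71.5] mm rot [  0.06   0.14 -12.88]
```

jog_arm --pt "0.03 -0.003 0 -1 0" --pt "0.065 -0.007 0 -2 0" --pt "0.1 -0.011 0 -4 0" --pt "0.135 -0.015 0 -5 0" --pt "0.17 -0.019 0 -7 0" --pt "0.205 -0.023 0 -8 0" --pt "0.24 -0.027 0 -10 0" --pt "0.275 -0.03 0 -11 0"

```text
time: 14.73
tcp_pos: [0.545, 0.0598, 0.2211]
tcp_rot: [-3.141, 0.002, 1.697]
ft_force: [1.6, -0.7, -0.4]
finger_gap: 0.043
```

```bash
python3 -c "
from h import *
delta([.5346,.3197,.15],99)"
```

```text
t 14.7333 tcp [0.545  0.0598 0.2211] [-1.7996e+02  1.4000e-01  9.7220e+01] F [ 1.56 -0.74 -0.37] gap 0.043
delta [259.3  22.4  70.5] mm rot [-0.04  0.14 -1.78]
```

jog_arm --pt "0.035 0.003 0.005 -1 0" --pt "0.07 0.006 0.01 -2 0" --pt "0.105 0.009 0.015 -2 0" --pt "0.14 0.012 0.025 -2 0" --pt "0.175 0.015 0.035 -2 0" --pt "0.21 0.018 0.05 -2 0" --pt "0.24 0.021 0.06 -2 0" --pt "0.259 0.022 0.065 -2 0"

```text
time: 15.4
tcp_pos: [0.5326, 0.3218, 0.1528]
tcp_rot: [-3.138, 0.003, 1.733]
ft_force: [-1.1, -0.1, 0.1]
finger_gap: 0.0426
```

jog_arm --pt "0 0 0 0 0" --pt "0 0 0 0 0" --pt "0 0 0 0 0" --pt "0 0 0 0 0" --pt "0 0 0 0 0" --pt "0 0 0 0 0" --pt "0 0 0 0 0" --pt "0 0 0 0 0"

```text
time: 16.07
tcp_pos: [0.5329, 0.3214, 0.1531]
tcp_rot: [-3.138, 0.003, 1.732]
ft_force: [-0.6, -0.1, -0.4]
finger_gap: 0.0428
```

```bash
python3 - <<'E'
from h import *
delta([.5346,.3197,.15],99)
for n in ("top","scene","wrist"):
    s=ctrl.state(); im,d=ctrl.grab_frame(n)
    np.save(f"pics/{n}13X.npy",cloud(n,d,s));np.save(f"pics/{n}13rgb.npy",im)
    if n=="top": crop(im,300,120,460,240,5,f"pics/{n}13.png")
    if n=="scene": crop(im,120,90,230,200,6,f"pics/{n}13.png")
    if n=="wrist": crop(im,0,0,512,384,1.5,f"pics/{n}13.png")
E
```

```text
t 16.0667 tcp [0.5329 0.3214 0.1531] [-1.7982e+02  1.6000e-01  9.9260e+01] F [-0.59 -0.14 -0.35] gap 0.0428
delta [-1.9  1.5  3.1] mm rot [-0.18  0.16  0.26]
```

View pics/wrist13.png

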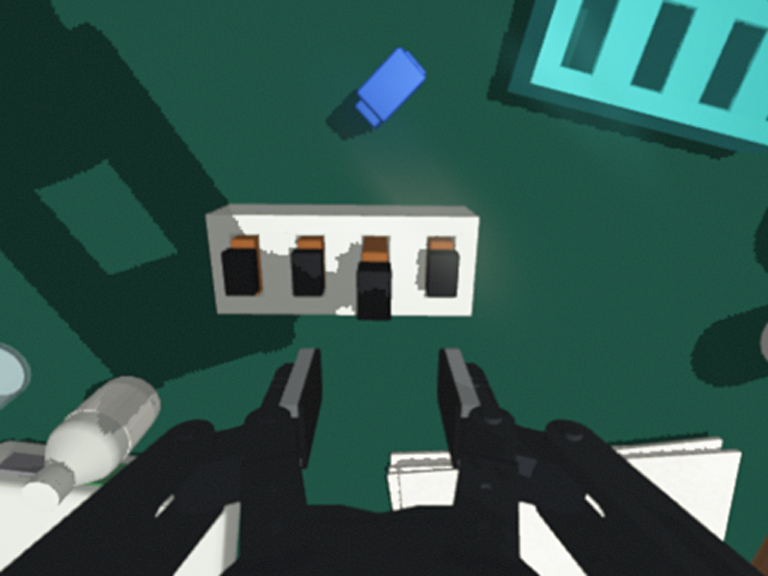

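View pics/top13.png

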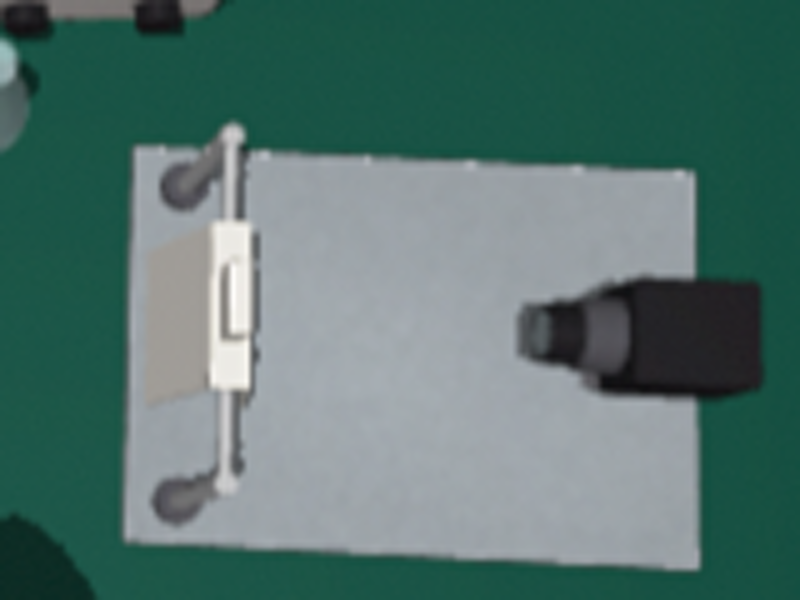

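View pics/scene13.png

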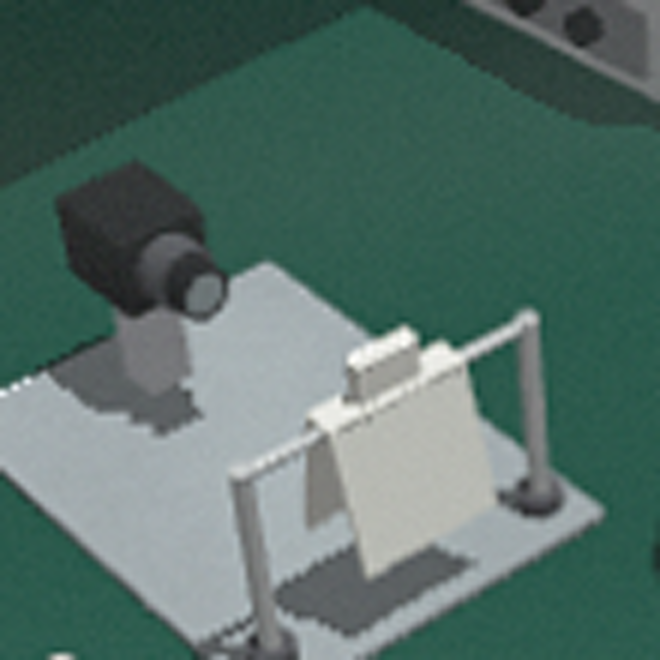

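The panel hangs near mid-bar, with the ridge at top-view columns 210–253 and rows 222–390 of the crop. I'll check its seating numerically, and measure the cell in the wrist view, where the tall stopper is at (374,288) in the 1.5x picture.

```bash
python3 - <<'E'
from h import *
X=np.load("pics/top13X.npy"); im=np.load("pics/scene13rgb.npy"); crop(im,160,130,220,195,12,"pics/scene13b.png")
# ridge plate
reg=(np.abs(X[...,0]-.556)<.09)&(np.abs(X[...,1]+.218)<.06)
for lo,hi in((.14,.157),(.168,.185)):
    k=reg&(X[...,2]>lo)&(X[...,2]<hi); 
    if lo<.15: # only wide part: ridge
        k=(cv2.morphologyEx(k.astype(np.uint8),cv2.MORPH_OPEN,np.ones((1,6)))>0)
    q=X[k]; r=cv2.minAreaRect(q[:,:2].astype(np.float32)); print(lo,len(q),q.mean(0).round(4),np.round(r[0],4),np.round(r[1],4),round(r[2],1))
    A=np.c_[q[:,:2]-q[:,:2].mean(0),np.ones(len(q))]; print(" slopes deg",np.degrees(np.linalg.lstsq(A,q[:,2],rcond=None)[0][:2]).round(1))
# ridge edges by ray at .148
P=ray("top",np.array([(211,222),(253,224),(210,387),(251,391)])/5+[300,120],.148)[:,:2]; print(P.round(4).tolist(),P.mean(0))
b=ray("top",np.array([(231,132),(227,485)])/5+[300,120],.144)[:,:2]; print("posts",b.round(4).tolist(),b.mean(0))
# wrist: stopper + cell
s=ctrl.state(); R=Ro.from_euler('xyz',s["tcp_rot"]).as_matrix(); W=np.load("pics/wrist13X.npy"); q=W[165:220,225:270]; k=(q[...,2]>.1)&(q[...,2]<.118); q=q[k]; r=cv2.minAreaRect(q[:,:2].astype(np.float32)); print("stopper",len(q),q.mean(0).round(4),np.round(r[0],4),np.round(r[1],4),round(r[2],1)); c=np.append(r[0],.108); print("tool",((c-s["tcp_pos"])@R*1000).round(1))
t=ray("wrist",np.array([(356,318),(391,318),(358,263),(390,263)])/1.5,.108,s); print(((t-s["tcp_pos"])@R*1000).round(1).tolist())
E
```

```text
0.14 158 [ 0.5568 -0.2222  0.1323] [ 0.5704 -0.2355] [0.0566 0.1191] 87.1
 slopes deg [  6.9 154.9]
0.168 76 [ 0.5568 -0.2169  0.1734] [ 0.5561 -0.217 ] [0.0128 0.0403] 86.6
 slopes deg [-0.2 -3.8]
[[0.6015, -0.2104], [0.5999, -0.233], [0.5118, -0.2051], [0.5091, -0.2269]] [ 0.55557543 -0.21886986]
posts [[0.6519, -0.2248], [0.4594, -0.2123]] [ 0.55565098 -0.21852512]
stopper 847 [0.5359 0.3192 0.1078] [0.5373 0.3193] [0.0299 0.0196] 9.5
tool [-3.   4.3 44.9]
[[-12.4, 17.7, 44.9], [7.5, 17.6, 44.8], [-10.8, -14.8, 45.0], [6.7, -14.8, 44.9]]
```

View pics/scene13b.png

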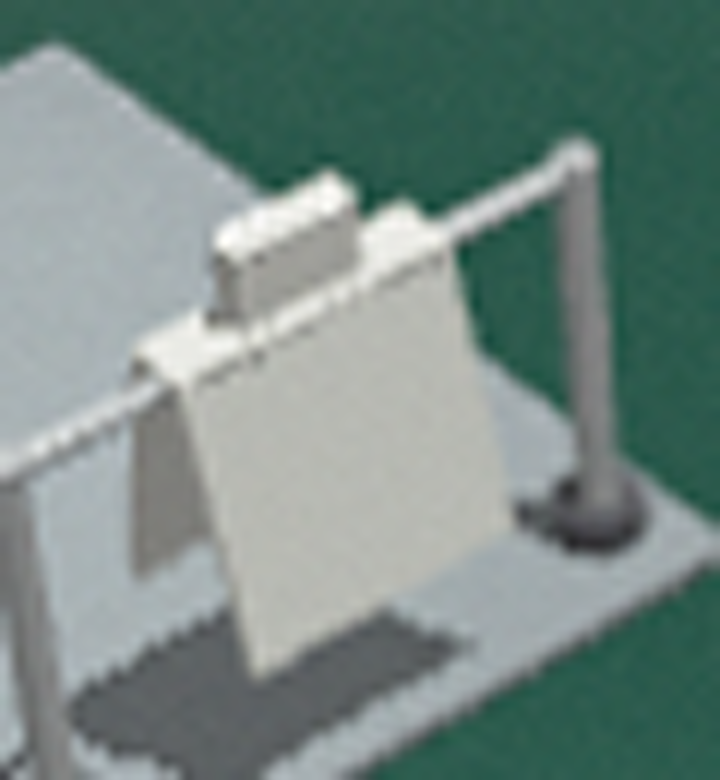

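The panel is well seated: its ridge centre is at (0.5556,-0.2189) and the bar centre at (0.5557,-0.2185), both from the top camera. The tall stopper is at tool offset (-3,+4), at right height 0.108. Going down.

jog_arm --pt "-0.002 0.002 0.015 0 0" --pt "-0.003 0.004 0.03 0 0" --pt "-0.003 0.004 0.045 0 0" --pt "-0.003 0.004 0.06 0 0" --pt "-0.003 0.004 0.07 0 0" --pt "-0.003 0.004 0.075 0 0" --pt "-0.003 0.004 0.075 0 0" --pt "-0.003 0.004 0.075 0 0"

```text
time: 16.88
tcp_pos: [0.5371, 0.3192, 0.0782]
tcp_rot: [-3.138, 0.003, 1.733]
ft_force: [0.6, -0.2, 0.8]
finger_gap: 0.0429
```

```bash
python3 - <<'E'
from h import *
delta([.5373,.3193,.042],99.2)
for n in ("scene","wrist"):
    s=ctrl.state(); im,d=ctrl.grab_frame(n)
    if n=="scene": crop(im,260,200,370,300,6,f"pics/{n}14.png")
    if n=="wrist": crop(im,100,100,412,300,2.5,f"pics/{n}14.png")
E
```

```text
t 16.8833 tcp [0.5371 0.3192 0.0782] [-1.7981e+02  1.6000e-01  9.9290e+01] F [ 0.62 -0.15  0.81] gap 0.0429
delta [ 0.2  0.4 36.2] mm rot [-0.19  0.16  0.09]
```

View pics/wrist14.png

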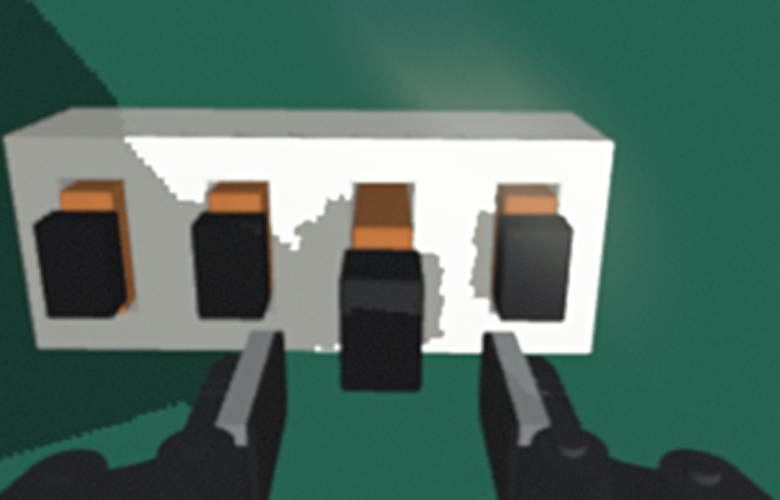

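View pics/scene14.png

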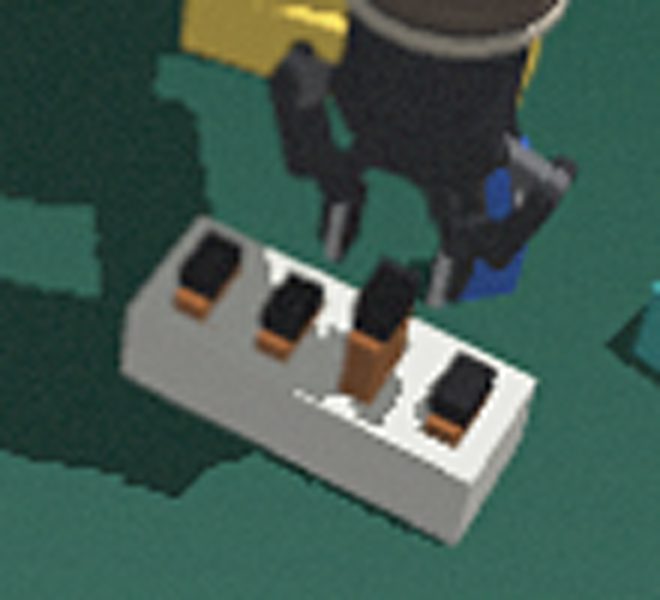

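jog_arm --pt "-0.0005 0 0.008 0 0" --pt "-0.0005 0 0.016 0 0" --pt "-0.0005 0 0.024 0 0" --pt "-0.0005 0 0.03 0 0" --pt "-0.0005 0 0.034 0 0" --pt "-0.0005 0 0.0355 0 0" --pt "-0.0005 0 0.0355 0 0" --pt "-0.0005 0 0.0355 0 0"

```text
time: 17.65
tcp_pos: [0.5375, 0.3188, 0.0432]
tcp_rot: [-3.139, 0.003, 1.733]
ft_force: [-0.7, 0.1, -0.4]
finger_gap: 0.0428
```

```bash
python3 - <<'E'
from h import *
delta([.5373,.3193,.042],99.2)
for n in ("scene","wrist"):
    s=ctrl.state(); im,d=ctrl.grab_frame(n)
    if n=="scene": crop(im,260,200,370,300,6,f"pics/{n}15.png")
    if n=="wrist": crop(im,100,100,412,300,2.5,f"pics/{n}15.png")
E
```

```text
t 17.65 tcp [0.5375 0.3188 0.0432] [-1.7987e+02  1.4000e-01  9.9290e+01] F [-0.73  0.09 -0.41] gap 0.0428
delta [ 0.5 -0.1  1.2] mm rot [-0.13  0.14  0.09]
```

View pics/wrist15.png

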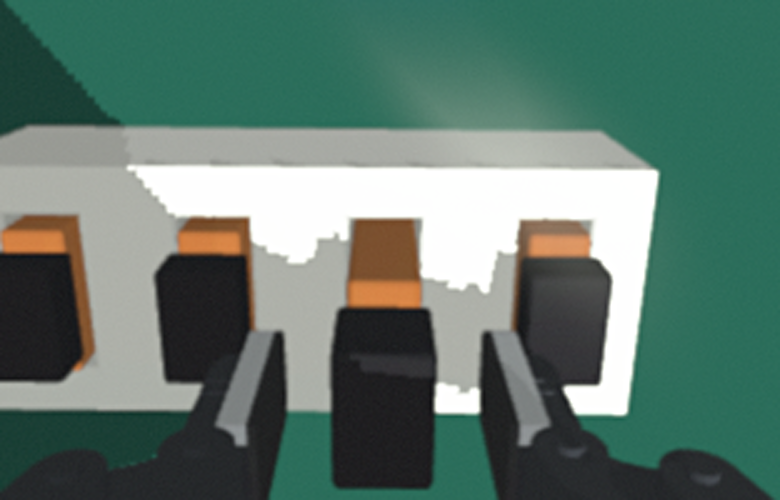

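View pics/scene15.png

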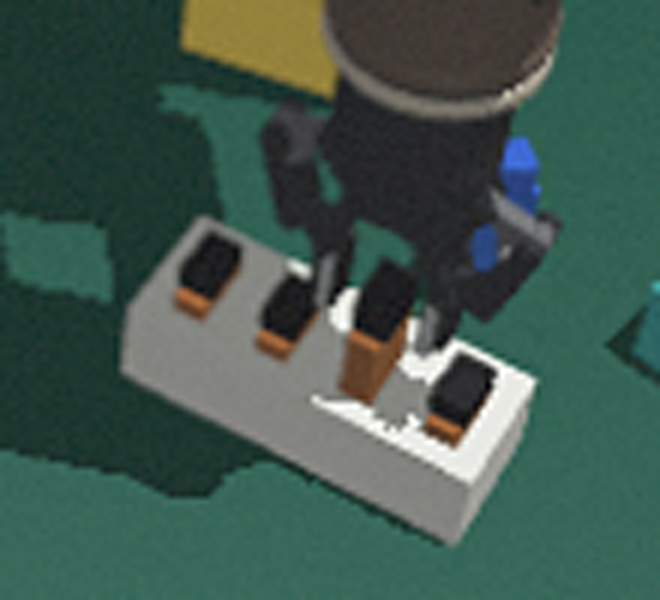

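jog_arm --pt "0 0 0.0 0 -1" --pt "0 0 0.0 0 -1" --pt "0 0 0 0 -1" --pt "0 0 0 0 -1" --pt "0 0 0 0 -1" --pt "0 0 0 0 -1" --pt "0 0 0 0 -1" --pt "0 0 0 0 -1"

```text
time: 18.42
tcp_pos: [0.5381, 0.3191, 0.044]
tcp_rot: [-3.141, 0.002, 1.733]
ft_force: [0.5, -0.6, 6.8]
finger_gap: 0.0192
```

```bash
python3 - <<'E'
from h import *
delta([.5373,.3193,.042],99.2)
for n in ("scene","wrist"):
    s=ctrl.state(); im,d=ctrl.grab_frame(n)
    if n=="scene": crop(im,260,200,370,300,6,f"pics/{n}16.png")
    if n=="wrist": crop(im,100,100,412,300,2.5,f"pics/{n}16.png")
E
```

```text
t 18.4167 tcp [0.5381 0.3191 0.044 ] [-1.7995e+02  1.1000e-01  9.9290e+01] F [ 0.52 -0.58  6.77] gap 0.0192
delta [ 0.3 -0.8  2. ] mm rot [-0.05  0.11  0.09]
```

View pics/wrist16.png

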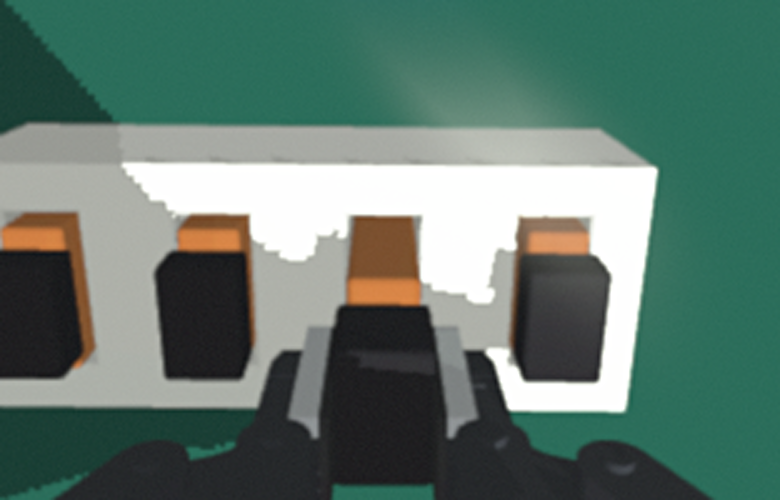

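View pics/scene16.png

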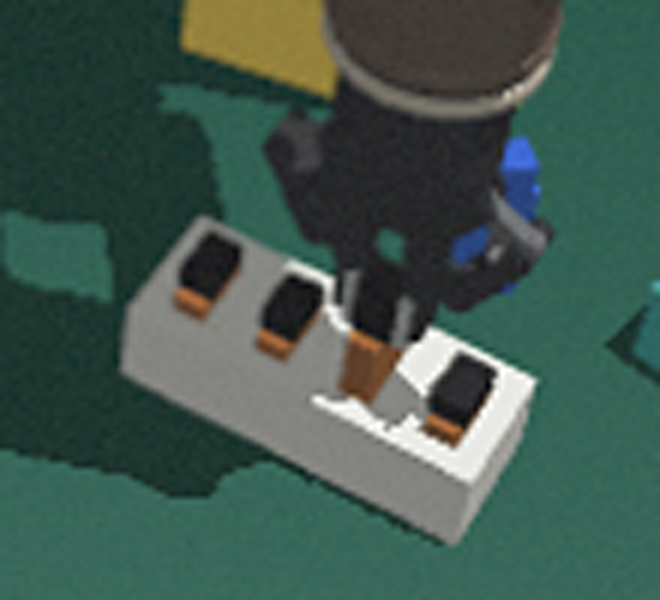

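The tall cell's stopper is gripped (gap 19 mm). Lifting straight up.

jog_arm --pt "0 0 -0.005 0 -1" --pt "0 0 -0.015 0 -1" --pt "0 0 -0.03 0 -1" --pt "0 0 -0.05 0 -1" --pt "0 0 -0.075 0 -1" --pt "0 0 -0.1 0 -1" --pt "0 0 -0.125 0 -1" --pt "0 0 -0.15 0 -1"

```text
time: 19.18
tcp_pos: [0.5379, 0.3193, 0.1962]
tcp_rot: [-3.141, 0.002, 1.733]
ft_force: [0.4, -0.0, -0.9]
finger_gap: 0.0187
```

jog_arm --pt "0 0 -0.02 0 -1" --pt "0 0 -0.04 0 -1" --pt "0 0 -0.05 0 -1" --pt "0 0 -0.055 0 -1" --pt "0 0 -0.055 0 -1" --pt "0 0 -0.055 0 -1" --pt "0 0 -0.055 0 -1" --pt "0 0 -0.055 0 -1"

```text
time: 19.85
tcp_pos: [0.5374, 0.3192, 0.2499]
tcp_rot: [-3.139, 0.003, 1.733]
ft_force: [-0.7, 0.6, -1.2]
finger_gap: 0.0188
```

```bash
python3 - <<'E'
from h import *
delta([.549,-.308,.25],86)
for n in ("scene","wrist"):
    s=ctrl.state(); im,d=ctrl.grab_frame(n)
    np.save(f"pics/{n}17X.npy",cloud(n,d,s))
    if n=="scene": crop(im,250,130,380,300,4,f"pics/{n}17.png")
    if n=="wrist": crop(im,100,100,412,300,2.5,f"pics/{n}17.png")
E
```

```text
t 19.85 tcp [0.5374 0.3192 0.2499] [-1.7986e+02  1.4000e-01  9.9290e+01] F [-0.72  0.59 -1.22] gap 0.0188
delta [-620.8  -89.8    1.7] mm rot [-0.12  0.16 13.29]
```

View pics/wrist17.png

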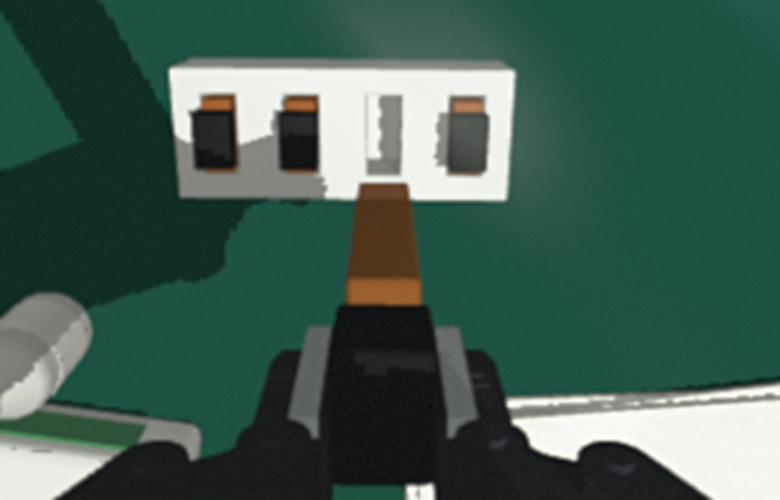

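View pics/scene17.png

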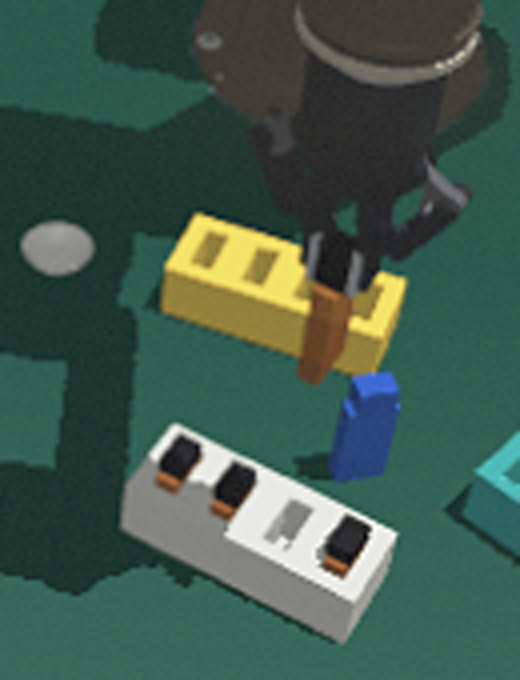

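```bash
cat > cellm.py <<'E'
from h import *
import sys
def cellm(X,s,v0=176,v1=210):
    R=Ro.from_euler('xyz',s["tcp_rot"]).as_matrix(); Y=(X-np.array(s["tcp_pos"]))@R*1000
    # body narrow face: pixels with tool z in (-25,60) & |x|<12
    q=Y[150:225,235:275].reshape(-1,3); k=(q[:,2]>-25)&(q[:,2]<45)&(np.abs(q[:,0])<14)&(q[:,1]<-5); q=q[k]
    f=np.polyfit(q[:,2],q[:,1],1); print("narrow face n",len(q),"y at z=0",f[1].round(1),"tilt deg (y per z)",np.degrees(np.arctan(f[0])).round(2))
    zs=[]
    for z0 in range(-12,38,6):
        w=q[(q[:,2]>z0-3)&(q[:,2]<z0+3)]
        if len(w)>10: zs.append((z0,w[:,0].min(),w[:,0].max()))
    zs=np.array(zs); c=(zs[:,1]+zs[:,2])/2; print("x centres",c.round(1),"tilt",np.degrees(np.arctan(np.polyfit(zs[:,0],c,1)[0])).round(2)); print("z range",q[:,2].min(),q[:,2].max())
E
python3 - <<'E'
from cellm import *
cellm(np.load("pics/wrist17X.npy"),ctrl.state())
E
```

```text
narrow face n 651 y at z=0 -20.2 tilt deg (y per z) 0.09
x centres [0.6 0.9 0.5 0.9 0.9 0.5 0.9 0.9 0.9] tilt 0.23
z range -24.93613292327151 35.735752774718115
```

```bash
python3 - <<'E'
from h import *
im=np.load("pics/top13rgb.npy"); crop(im,395,165,460,210,12,"pics/lens.png")
for px,z in (((519,330),.093),((556,328),.127),((538,329),.11)): print(ray("top",np.array(px)/5+[300,120],z).round(4))
X=np.load("pics/top13X.npy"); k=(X[...,1]<-.37)&(X[...,1]>-.60)&(abs(X[...,0]-.54)<.06)&(X[...,2]>.08)&(X[...,2]<.16); q=X[k]; print(len(q),q.min(0),q.max(0)); 
b=q[(q[:,1]<-.45)&(q[:,2]>.13)]; r=cv2.minAreaRect(b[:,:2].astype(np.float32)); print("body",r)
s=np.load("pics/scene13X.npy"); k=(s[...,1]<-.36)&(s[...,1]>-.56)&(abs(s[...,0]-.54)<.06)&(s[...,2]>.085)&(s[...,2]<.16); q=s[k]; print(len(q),q.min(0),q.max(0)); f=q[q[:,1]>-.41]; print(len(f),f.mean(0),f.min(0),f.max(0))
E
```

```text
[[ 0.5462 -0.3921  0.093 ]]
[[ 0.5421 -0.4     0.127 ]]
[[ 0.5442 -0.3965  0.11  ]]
971 [ 0.50412075 -0.50722335  0.0838055 ] [ 0.57065046 -0.39326743  0.14544442]
body ((0.5374100208282471, -0.47649258375167847), (0.05624910444021225, 0.06232796981930733), 84.8464126586914)
518 [ 0.50855852 -0.51134874  0.08551871] [ 0.57387843 -0.39243318  0.14431672]
81 [ 0.54806413 -0.39930176  0.11332797] [ 0.52885222 -0.40977049  0.0912087 ] [ 0.56438265 -0.39243318  0.12889594]
```

View pics/lens.png

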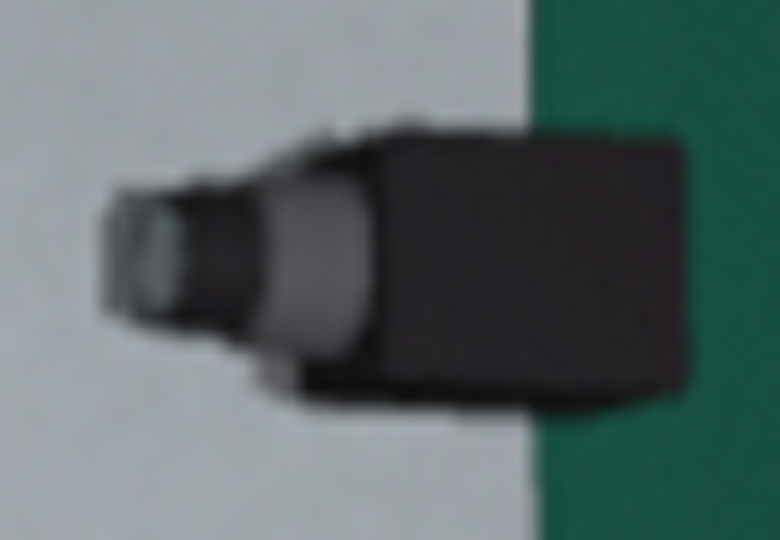

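jog_arm --pt "-0.03 -0.004 0 1 -1" --pt "-0.065 -0.009 0 3 -1" --pt "-0.1 -0.014 0 4 -1" --pt "-0.135 -0.02 0 6 -1" --pt "-0.17 -0.025 0 8 -1" --pt "-0.205 -0.03 0 10 -1" --pt "-0.24 -0.035 0 12 -1" --pt "-0.275 -0.04 0 13 -1"

```text
time: 20.62
tcp_pos: [0.5422, 0.0398, 0.2507]
tcp_rot: [-3.14, 0.003, 1.504]
ft_force: [0.9, 0.2, -1.1]
finger_gap: 0.0189
```

```bash
python3 -c "
from h import *
delta([.5505,-.3078,.25],86)"
```

```text
t 20.6167 tcp [0.5422 0.0398 0.2507] [-1.7991e+02  1.6000e-01  8.6180e+01] F [ 0.93  0.15 -1.06] gap 0.0189
delta [-346.2   31.5    1.6] mm rot [-0.09  0.16  0.18]
```

jog_arm --pt "-0.035 0.003 0 0 -1" --pt "-0.07 0.006 0 0 -1" --pt "-0.105 0.009 0 0 -1" --pt "-0.14 0.013 0 0 -1" --pt "-0.175 0.016 0 0 -1" --pt "-0.21 0.019 0 0 -1" --pt "-0.245 0.022 0 0 -1" --pt "-0.28 0.026 0 0 -1"

```text
time: 21.28
tcp_pos: [0.5489, -0.2431, 0.2511]
tcp_rot: [-3.139, 0.002, 1.504]
ft_force: [1.4, 0.0, 0.2]
finger_gap: 0.0187
```

jog_arm --pt "-0.02 0.002 0 0 -1" --pt "-0.04 0.004 0 0 -1" --pt "-0.055 0.005 0 0 -1" --pt "-0.06 0.005 0 0 -1" --pt "-0.062 0.005 0 0 -1" --pt "-0.062 0.005 0 0 -1" --pt "-0.062 0.005 0 0 -1" --pt "-0.062 0.005 0 0 -1"

```text
time: 21.95
tcp_pos: [0.5499, -0.3042, 0.2514]
tcp_rot: [-3.139, 0.002, 1.505]
ft_force: [0.5, -0.1, -0.7]
finger_gap: 0.0191
```

```bash
python3 - <<'E'
from cellm import *
delta([.5505,-.3078,.096],86)
for n in ("scene","wrist"):
    s=ctrl.state(); im,d=ctrl.grab_frame(n)
    X=cloud(n,d,s); np.save(f"pics/{n}18X.npy",X)
    if n=="scene": crop(im,90,70,240,210,5,f"pics/{n}18.png")
    if n=="wrist": crop(im,0,0,512,384,1.5,f"pics/{n}18.png"); cellm(X,s)
E
```

```text
t 21.95 tcp [ 0.5499 -0.3042  0.2514] [-1.7988e+02  1.3000e-01  8.6230e+01] F [ 0.48 -0.12 -0.73] gap 0.0191
delta [ -3.2   1.2 155.4] mm rot [-0.12  0.13  0.23]
narrow face n 642 y at z=0 -20.3 tilt deg (y per z) 0.16
x centres [0.9 1.2 1.  1.  1.2 0.9 0.9 1.2] tilt 0.06
z range -24.89445485904699 35.220485528794235
```

View pics/wrist18.png

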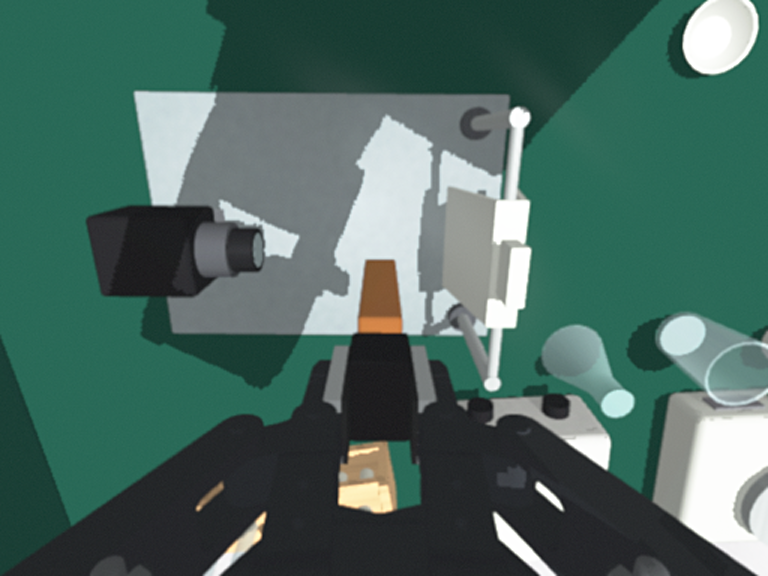

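View pics/scene18.png

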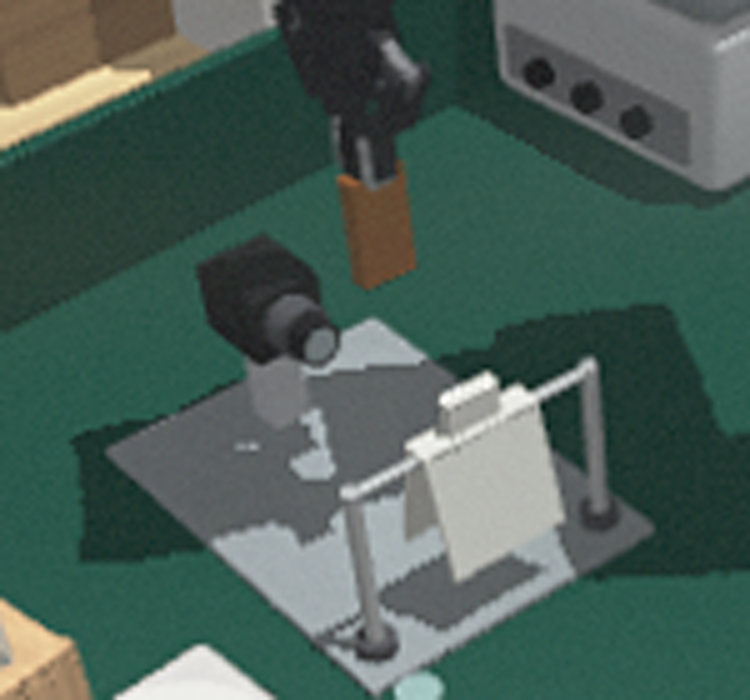

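```bash
python3 - <<'E'
from h import *
s=ctrl.state()
P=ray("wrist",np.array([(519.5,117.5),(492.5,383.5)])/1.5,.144,s)[:,:2]; L=ray("wrist",np.array([(259,250)])/1.5,.11,s)[0,:2]
d=P[1]-P[0]; print(P.round(4).tolist(),"mid",P.mean(0).round(4),"yaw",np.degrees(np.arctan2(d[1],d[0])),"lens",L.round(4),"view",((P.mean(0)+L)/2).round(4), "lens->bar yaw",np.degrees(np.arctan2(-(P.mean(0)-L)[0],(P.mean(0)-L)[1])),np.linalg.norm(P.mean(0)-L))
E
```

```text
[[0.4645, -0.2104], [0.6539, -0.2239]] mid [ 0.5592 -0.2172] yaw -4.08440984749089 lens [ 0.5463 -0.3962] view [ 0.5528 -0.3067] lens->bar yaw -4.131772434284522 0.1795239640217871
```

jog_arm --pt "-0.002 0.001 0.015 0.3 -1" --pt "-0.0034 0.002 0.035 0.3 -1" --pt "-0.0034 0.002 0.055 0.3 -1" --pt "-0.0034 0.002 0.075 0.3 -1" --pt "-0.0034 0.002 0.095 0.3 -1" --pt "-0.0034 0.002 0.11 0.3 -1" --pt "-0.0034 0.002 0.12 0.3 -1" --pt "-0.0034 0.002 0.12 0.3 -1"

```text
time: 22.72
tcp_pos: [0.5505, -0.3072, 0.1295]
tcp_rot: [-3.137, 0.001, 1.5]
ft_force: [0.1, -0.7, -1.2]
finger_gap: 0.0187
```

```bash
python3 -c "
from h import *
delta([.5515,-.3077,.096],85.95)"
```

```text
t 22.7167 tcp [ 0.5505 -0.3072  0.1295] [-1.7974e+02  6.0000e-02  8.5950e+01] F [ 0.14 -0.65 -1.23] gap 0.0187
delta [-0.4  1.2 33.5] mm rot [-0.26  0.06 -0.  ]
```

jog_arm --pt "-0.0004 0.001 0.01 0 -1" --pt "-0.0004 0.001 0.02 0 -1" --pt "-0.0004 0.001 0.028 0 -1" --pt "-0.0004 0.001 0.032 0 -1" --pt "-0.0004 0.001 0.0335 0 -1" --pt "-0.0004 0.001 0.0335 0 -1" --pt "-0.0004 0.001 0.0335 0 -1" --pt "-0.0004 0.001 0.0335 0 -1"

```text
time: 23.38
tcp_pos: [0.5516, -0.3079, 0.0965]
tcp_rot: [-3.138, 0.001, 1.5]
ft_force: [0.4, -0.3, -0.0]
finger_gap: 0.0189
```

```bash
python3 - <<'E'
from cellm import *
delta([.5515,-.3077,.096],85.95)
for n in ("scene","wrist","top"):
    s=ctrl.state(); im,d=ctrl.grab_frame(n)
    X=cloud(n,d,s); np.save(f"pics/{n}19X.npy",X); np.save(f"pics/{n}19rgb.npy",im)
    if n=="scene": crop(im,90,70,240,210,5,f"pics/{n}19.png")
    if n=="wrist": crop(im,0,0,512,384,1.5,f"pics/{n}19.png"); cellm(X,s)
    if n=="top": crop(im,300,120,460,240,5,f"pics/{n}19.png")
E
```

```text
t 23.3833 tcp [ 0.5516 -0.3079  0.0965] [-1.7978e+02  8.0000e-02  8.5950e+01] F [ 0.36 -0.32 -0.01] gap 0.0189
delta [ 0.2 -0.1  0.5] mm rot [-0.22  0.08 -0.  ]
narrow face n 641 y at z=0 -20.3 tilt deg (y per z) 0.12
x centres [1.  1.2 0.9 1.3 1.2 0.9 0.9 1.3 1.2] tilt 0.09
z range -24.98155304456214 34.215605234945976
```

View pics/wrist19.png

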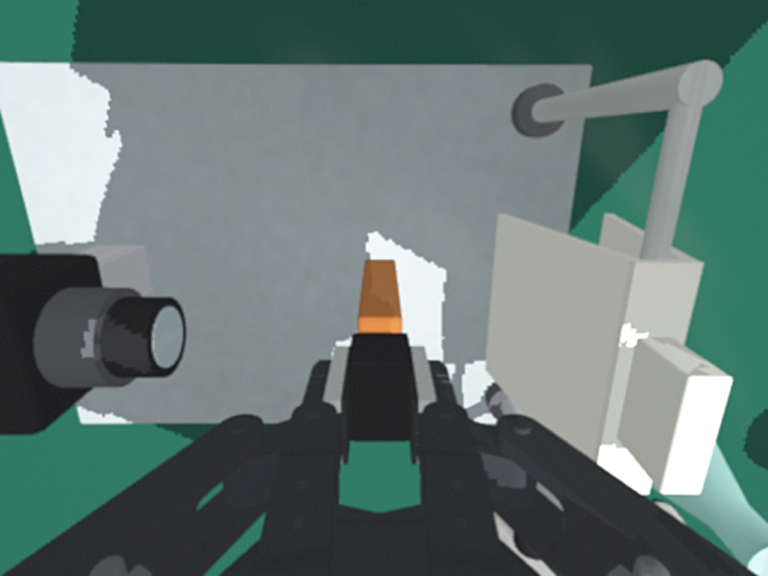

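View pics/scene19.png

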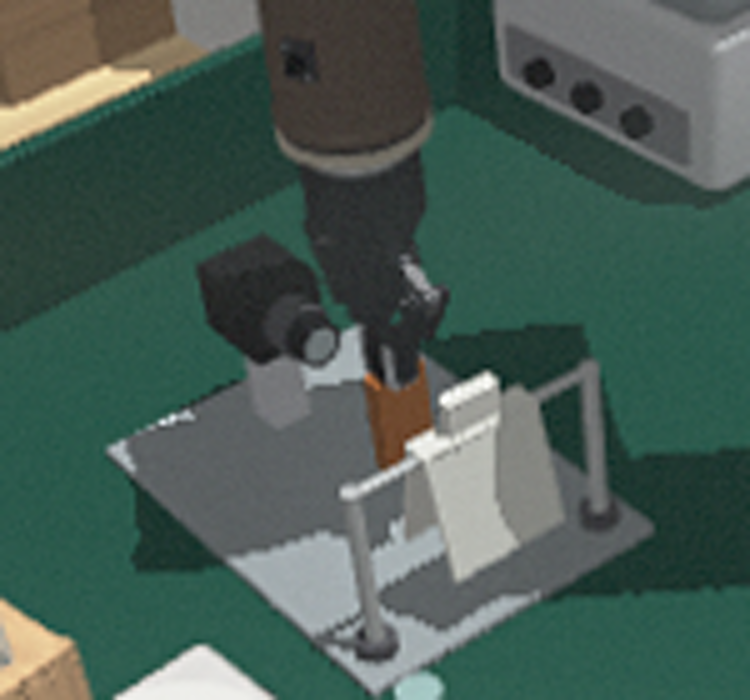

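View pics/top19.png

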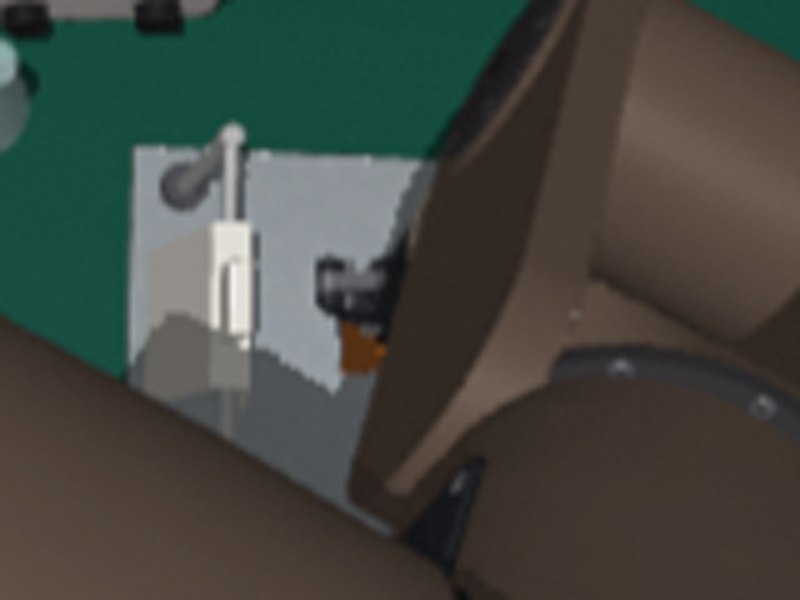

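```bash
python3 - <<'E'
from h import *
s=ctrl.state()
L=ray("wrist",np.array([(169,336)])/1.5,.11,s)[0,:2]; X=np.load("pics/wrist19X.npy")
q=X[205:240,110:122]; print("lens face depth pts",np.median(q.reshape(-1,3),0).round(4)); print("lens ray",L.round(4))
S=np.load("pics/scene19X.npy"); im=np.load("pics/scene19rgb.npy").astype(int)
k=(im[...,0]>1.4*im[...,1])&(im[...,0]>80); k[:,:160]=0; k[:140]=0;k[165:]=0;k[:,180:]=0
q=S[k]; q=q[(abs(q[:,0]-.55)<.05)&(abs(q[:,1]+.308)<.05)]; print("cell amber scene",len(q),q.min(0).round(4),q.max(0).round(4),q.mean(0).round(4))
d=np.polyfit(q[:,0],q[:,1],1); print("yaw",np.degrees(np.arctan(d[0])))
print(s["time"],np.round(s["joint_vel"],4).max())
E
```

```text
lens face depth pts [ 0.5464 -0.3963  0.1061]
lens ray [ 0.5457 -0.3962]
cell amber scene 151 [ 0.5324 -0.3138  0.0688] [ 0.5742 -0.2902  0.1393] [ 0.5578 -0.3003  0.1063]
yaw -11.322088854749643
23.5333 0.0014
```

The cell is at the view point, still and clear of everything, so I'm handing in.

```bash
python3 -c "
from plant import ctrl
print(ctrl.finish_job()); s=ctrl.state(); print(s['time'],s['tcp_pos'],s['finger_gap'])"
```

```text
the job is handed in; nothing more can be done
None
the job is handed in; nothing more can be done
```

The panel is hanging on the middle of the station's bar, and the arm is holding the tall cell up at the view point. I handed the job in at about 23.5 s.

- **Panel:** In the top view the ridge centre was at (0.5556, -0.2189) m and the bar centre at (0.5557, -0.2185) m. It hung with a leg on either side of the bar and had not shifted in the last pictures.
- **Cell:** It came out of the rack with the three short cells left in place. At the end the TCP was at (0.5516, -0.3079, 0.0965) m, which puts the cell's middle about 0.1105 m up. My estimate of the view point was about (0.5515, -0.3077, 0.110) m.
    - **Pose:** The wrist view put its tilt relative to the tool at 0.12° or less, with the tool itself about 0.2° off vertical. The tool's heading matched the station's yaw of about -4°.
    - **Hold:** The finger gap was 18.9 mm, the external force was near zero and the arm was still.
- **Failed first grasp:** My first try at the panel closed on nothing. The real fingertips sit about 40 mm short of the reported TCP. I measured that in the scene and wrist views and allowed for it from then on; the panel was not disturbed.
- **Checks that disagreed:** The top and wrist cameras differed by 2–4 mm along x for the panel, bar and view point, so I aimed between them for the cell. The scene-depth fit of the cell's yaw gave -11°. I discounted it because the fit also took in the cell's narrow side.

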